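# Lay out a headset in fitting order

## Robot

A 6-joint arm with a two-finger parallel gripper is mounted at the origin on the work surface. World frame = base frame: x ahead of the robot, y to its left, z up, the work surface at z = 0. Lengths are in mm, angles in rad, forces in N, time in s.
With the tool pointing down it reaches from about 275 to 1000 mm from the base axis. Payload 8.4 kg.
Tool frame: the origin (TCP) lies between the finger pads; the fingertips stand 17 mm ahead of it and the grasp point (between the pads) lies 2 mm behind it (r.tcp_to_tips is the distance from the TCP to the fingertips, in mm); z points along the fingers, y is the line along which they close (so a half turn about z gives the same grasp; the last joint's range is limited). The gripper opens to 85 mm and grips with 20 to 120 N. Pads are 22 mm wide; open, the fingers measure 114 mm over their backs; the gripper's body (76 mm by 85 mm) begins 54 mm behind the grasp point. The pads swing forward as they close: fully open they stand 13 mm farther back than shut.
Start: joints at [1.262, 0.353, 1.633, -0, 1.155, -0.002], TCP at [188.754, 595.818, 212.881] pointing down, gripper open.
Joint ranges: [-2.63, 2.63], [-0.92, 2.1], [0.06, 2.66], [-1.3, 4.44], [0, 2.69], [-3.02, 3.02]. Speed limits (rad/s): [2.22, 2.22, 2.79, 3.14, 3.14, 3.14].

## Interface

Orientations are given as [roll, pitch, yaw] about the fixed x, y, z axes, in that order (R = Rz(yaw) Ry(pitch) Rx(roll)).
In Python, from rig import r gives the robot as it stands. The module is installed in compiled form; this text tells all that it offers.
- The arm moves only by the tool apply_moves, never from a script. Its argument "series" is text: rows parted by semicolons, each of 7 numbers parted by spaces: the shift along the tool's x, y, z in cm, then the turn, a rotation vector about the tool's x, y, z in rad, then the gripper's target within -1 to 1 (shut at 1, half-way at 0, fully open at -1). In form: tx ty tz rx ry rz fingers; .... A call has exactly 10 rows; each row shifts and turns the commanded pose from where the row before left it, along the tool's axes as they then stand; what a row does not reach is not made up. A row lasts 1/12 s, in which the tool goes at most 41.7 mm and 7.16 degrees, less where a joint would pass 70% of its speed; a pose out of reach is approached as far as the arm can. A call with a gripper value outside its range is refused whole. The fingers move at their own pace and stop on an object; "squeeze" is the grip in N (left out, the last holds). Time passes only in rows, so rows that do not move let the fingers close, or fill a call up. It gives the time, the measured TCP pose, the force and the opening at its end, in the units of the state.
- r.sense(): the state, without advancing time (a new reading comes with each control period).
- r.grab_frame(name): name is "side" or "top" or "wrist"; returns the picture (400x640x3 uint8, blue, green, red); there is no depth.
- r.camera_info(name): a dict with "K" (3x3 intrinsics, pixels), "extrinsics" (4x4, takes a point from camera to world coordinates). Camera axes: x right, y down, z forward; pixel columns grow to the right and rows downward; lengths in mm; the calibration is good to about 2 mm. A picture is of the moment at which its call begins: read the wrist's pose just before it. camera_info takes no time and is no camera call; for the wrist camera it gives the pose at the moment of the call.
- r.sign_off(): hands the job in, once; it reports no verdict.
The state is a dict: "clock": time; "qpos": joint angles; "qvel": joint speeds; "joint_efforts": joint torques, N m; "eef_pos": TCP position; "tcp_rot": TCP orientation; "contact_force": force on the tool from outside, world axes, zero at the start; "wrist_torque": the same for the moment, N m; "opening": opening from 0.0 (shut) to 1.0 (fully open).
Only numpy, scipy, OpenCV 4.12 (cv2) and the standard library are available. Lean on these libraries where they do the work, as an engineer would, in place of code of your own. Each camera call takes 0.05 s, during which the arm holds its last target. There are 200 camera calls.

## Task

Lay the headset out on the mat in the order it goes onto the bike: one straight, evenly spaced row running from the lower cup to the stem, with the large lower bearing next to the cup, then the small upper bearing, then the top cover, all lying flat. Stand the spacer centred on top of the top cover, and lay the top cap centred on top of the stem's steerer clamp. Leave the lower cup and the stem where they lie, and do not disturb the grease jar or the mallet.

Things in the scene. Friction and masses are not known exactly. Their poses are not given: they have to be found in the camera images.
- mat: Fixed pale bench mat, 380 x 480 x 3 mm. Origin: centre of its underside, on the bench; x along its short side, away from the robot, y along its long side, to the robot's left (yaw up to 9 degrees). Loose parts lie on its near half; lower cup and stem on its far half, 300 to 340 mm apart, both about 70 mm beyond its middle on a line parallel to its long side. Either may be the left one.
- lower_cup: Lower headset cup: black alloy ring in two steps, 22 mm tall, open through, standing skirt down, bearing seat up; skirt 44 mm outside diameter (lowest 10 mm), upper part 57.6 mm. Loose, 60 g, but stays where it is: one end of the row. Origin: centre of its underside, z up along its axis.
- stem: Black handlebar stem, loose, 140 g; stays put: the row's other end. Steerer clamp: upright tube, 35 mm outside, 28.6 mm bore, flat top 40 mm above its foot. From it the body runs along the stem's x (away from the robot) to the bar clamp: 40 mm tube lying across at x = 80 mm, 42 mm wide. Pinch lugs reach to x = -26 mm, 38 mm high. Origin: on the steerer clamp's axis, at its underside; z up.
- lower_bearing: Lower bearing: the larger of the two bright steel cartridge bearings, a flat ring 52 mm outside and 40 mm inside diameter, 8 mm high, with a dark seal line on its face; about 40 g. Lies flat. Origin: centre of its underside, z along its axis.
- upper_bearing: Upper bearing: the smaller steel cartridge bearing, a flat ring 41.8 mm outside and 30.2 mm inside diameter, 7 mm high, with a dark seal line; about 25 g. Lies flat. Origin: centre of its underside, z along its axis.
- top_cover: Top cover: black hollow ring, 15 mm tall, right way up: 46 mm outside diameter for the lowest 8 mm, then a cone up to a flat annular top 36 mm outside with a hole of about 29 mm; about 22 g. Origin: centre of its underside, z up along its axis.
- spacer: Spacer: plain black tube standing upright, 34 mm outside and 28.8 mm inside diameter, 20 mm tall; about 16 g. Origin: centre of its underside, z along its axis.
- top_cap: Top cap: solid black disc without a hole, flat underside, 34 mm diameter, 8 mm thick, straight-sided for the lowest 6 mm, bevelled above, with a bright bolt head 11 mm across standing 3 mm up from its middle; about 20 g. Lies bolt head up. Origin: centre of its underside, z up.
- grease_jar: Bystander: white grease jar with a green lid, 52 mm diameter, 40 mm tall, standing on the far strip of the mat about 85 mm beyond the line from cup to stem. Origin: centre of its underside.
- mallet: Bystander: mallet with a wooden handle and a black rubber head, lying on the bench to the right of the mat, about 300 mm long, head (85 mm long, 52 mm diameter) away from the robot. Origin: on the bench under the handle, 110 mm from the head's axis; x runs along the handle to the head.
There are look-alikes about, which are no part of the job. What is shaped like the lower_bearing but orange or yellow is not meant.

How it is judged:
By the outcome, as a careful person would: the job done as asked, in the order asked, and still so for the second after the job is handed in, with the robot touching nothing.
It also fails if it takes over 104 s, if anything falls off the work surface, if the arm or the gripper's body presses on something with over 40 N, if the wrist force passes 120 N, or if a joint passes its speed limit or range.

## Working session

There is one attempt and no reset: what is moved stays moved. The work goes in short steps, Python scripts to look and compute and a tool call to move; the robot and the scene stay as the last step left them, time stands still between calls to the robot, and variables do not carry over. Pictures are saved under pics/ and viewed, on a budget of 14 in all, crops included, one or two more only if the job needs it, and the job is handed in when it is done.

Besides the shell and the picture viewer there is one more tool, called after "Request:" as name(argument=value, ...), one argument or row to a line, values as JSON. apply_moves: Moves the arm, as the interface text tells. Its arguments: {"type":"object","properties":{"series":{"type":"string"},"squeeze":{"type":"number"}},"required":["series"]}

```bash
mkdir -p pics; python3 - <<'E'
from rig import r
import cv2
s=r.sense();print({k:(v if not hasattr(v,'__len__') else [round(float(x),3) for x in __import__('numpy').ravel(v)]) for k,v in s.items()}, r.tcp_to_tips)
for n in ["top","side"]:
    im=r.grab_frame(n);cv2.imwrite(f"pics/{n}0.png",im)
    c=r.camera_info(n);print(n,c["K"],c["extrinsics"])
c=r.camera_info("wrist");print(c)
E
```

```text
{'clock': 0.0, 'qpos': [1.262, 0.354, 1.634, 0.0, 1.155, -0.002], 'qvel': [0.001, -0.002, -0.001, 0.002, 0.001, 0.0], 'joint_efforts': [0.002, -60.523, -34.209, 0.0, 0.009, 0.0], 'eef_pos': [188.59, 595.356, 212.17], 'tcp_rot': [-3.14, -0.0, 2.835], 'contact_force': [-0.178, -0.798, -0.219], 'wrist_torque': [0.003, 0.043, 0.06], 'opening': 0.9988159787148889} 17.0
top [[408.22816961   0.         316.37572969]
 [  0.         408.22816961 199.32998484]
 [  0.           0.           1.        ]] [[ 2.71388278e-02 -9.87502707e-01  1.55247827e-01  4.23465673e+02]
 [-9.99599768e-01 -2.80495126e-02 -3.67801374e-03 -1.06453072e+02]
 [ 7.98667443e-03 -1.55085875e-01 -9.87868708e-01  8.43394176e+02]
 [ 0.00000000e+00  0.00000000e+00  0.00000000e+00  1.00000000e+00]]
side [[362.57642519   0.         322.78007739]
 [  0.         362.57642519 199.15612927]
 [  0.           0.           1.        ]] [[-6.99723745e-01 -3.83747681e-01  6.02598040e-01  5.68741604e+01]
 [-7.14398412e-01  3.81334960e-01 -5.86701420e-01  3.76431087e+02]
 [-4.64639052e-03 -8.41023998e-01 -5.40977861e-01  5.09812705e+02]
 [ 0.00000000e+00  0.00000000e+00  0.00000000e+00  1.00000000e+00]]
{'K': array([[277.82829057,   0.        , 322.77951594],
       [  0.        , 277.82829057, 197.73502206],
       [  0.        ,   0.        ,   1.        ]]), 'extrinsics': array([[ 3.01660949e-01,  9.19572134e-01,  2.51769263e-01,
         1.24111431e+02],
       [ 9.53411271e-01, -2.90187160e-01, -8.24521738e-02,
         6.15178721e+02],
       [-2.76051421e-03,  2.64912254e-01, -9.64268571e-01,
         3.73165138e+02],
       [ 0.00000000e+00,  0.00000000e+00,  0.00000000e+00,
         1.00000000e+00]])}
```

View pics/top0.png

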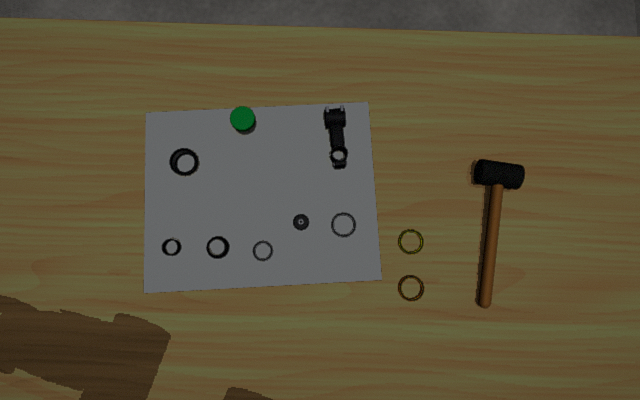

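View pics/side0.png

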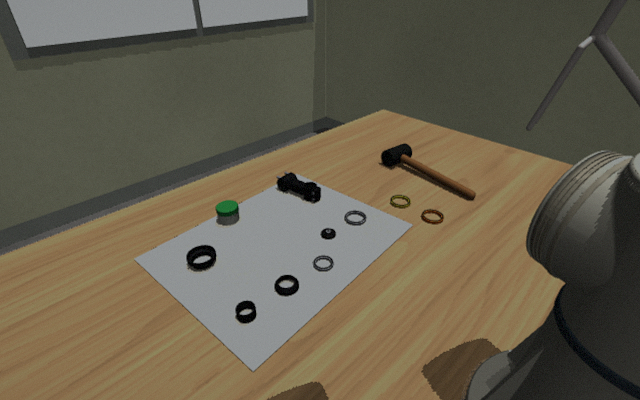

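Top view, in pixels: the cup is at (184,161), with the stem clamp at (338,156) and its bar clamp at (335,115). The jar is at (243,118) and the mallet at (490,230). The loose parts are the spacer (172,247), top cover (218,247), small bearing (262,250), top cap (301,222) and a large steel ring (343,224).

There are three candidates for the lower bearing: (343,224), grey steel on the mat, and (410,241) and (411,288), both yellow and off the mat. The steel one fits the description. I'll check it in an enlarged crop while measuring.

```bash
cat > h.py <<'E'
from rig import r
import cv2, numpy as np
# radius,height profile of each part
P={'lower_cup':[(22,0),(22,10),(28.8,10),(28.8,22)],'lower_bearing':[(26,0),(26,8)],'upper_bearing':[(20.9,0),(20.9,7)],
'top_cover':[(23,0),(23,8),(18,15)],'spacer':[(17,0),(17,20)],'top_cap':[(17,0),(17,6),(14,8)],'clamp':[(17.5,40)]}
A=np.linspace(0,2*np.pi,60)
def proj(X,K,E):
    c=(np.asarray(X)-E[:3,3])@E[:3,:3]; return (c/c[:,2:])[:,:2]@K[:2,:2].T+K[:2,2]
def ray(uv,z,K,E):
    d=E[:3,:3]@np.linalg.inv(K)@np.array([*uv,1.]); return E[:3,3]+d*(z-E[2,3])/d[2]
def hull(n,xy,z0,K,E):
    X=np.concatenate([np.c_[xy[0]+R*np.cos(A),xy[1]+R*np.sin(A),np.full(60,z0+h)] for R,h in P[n]])
    return cv2.convexHull(proj(X,K,E).astype(np.float32))
def cen(c):
    m=cv2.moments(c); return np.array([m['m10'],m['m01']])/m['m00'],m['m00']
def locate(n,c,K,E,z0=3.):
    """contour -> xy whose model silhouette has the contour's centroid; area ratio, hull"""
    c=cv2.convexHull(c).astype(np.float32); t,a=cen(c); xy=ray(t,z0+5,K,E)[:2]
    for _ in range(6):
        m,am=cen(hull(n,xy,z0,K,E)); xy=xy+(ray(t,z0+5,K,E)-ray(m,z0+5,K,E))[:2]
    return xy,a/am
def contours(im,roi,thr,s=4):
    x,y,w,h=roi; g=cv2.cvtColor(im[y:y+h,x:x+w],cv2.COLOR_BGR2GRAY)
    g=cv2.resize(g,None,fx=s,fy=s,interpolation=cv2.INTER_CUBIC)
    cs,_=cv2.findContours((g<thr).astype(np.uint8),cv2.RETR_EXTERNAL,cv2.CHAIN_APPROX_NONE)
    return [((c.reshape(-1,2)+.5)/s-.5+[x,y]).astype(np.float32) for c in cs if cv2.contourArea(c)>40*s*s]
E
python3 - <<'E'
from h import *
im=cv2.imread("pics/top0.png");c=r.camera_info("top");K,E=c["K"],c["extrinsics"]
g=cv2.cvtColor(im,cv2.COLOR_BGR2GRAY)
print("mat grey",g[200,220],g[270,300],g[120,300],[g[y,x] for x,y in((184,148),(343,212),(262,241))])
print("mat corners",[np.round(ray(p,3,K,E)[:2]) for p in((146,113),(368,102),(381,280),(145,292))])
for n,p in dict(lower_cup=(184,161),lower_bearing=(343,224),upper_bearing=(262,250),top_cover=(218,247),spacer=(172,247),top_cap=(301,222)).items():
    thr=g[p[1]-22:p[1]+23,p[0]-22:p[0]+23]; t=np.median(thr)*.85
    for q in contours(im,(p[0]-22,p[1]-22,45,45),t): xy,a=locate(n,q,K,E); print(n,np.round(xy,1),"area ratio",round(a,2))
print("stem",[np.round(ray(p,z,K,E)) for p,z in(((338,156),40),((335,115),40))],"jar",ray((243,118),40,K,E))
cv2.imwrite("pics/crop0.png",cv2.resize(cv2.convertScaleAbs(im[190:310,240:440],alpha=1.6),None,fx=4,fy=4,interpolation=cv2.INTER_CUBIC))
E
```

```text
mat grey 103 104 102 [np.uint8(46), np.uint8(72), np.uint8(47)]
mat corners [array([733., 261.]), array([ 772., -216.]), array([ 394., -245.]), array([358., 229.])]
lower_cup [624.2 166.2] area ratio 1.06
lower_bearing [ 504.2 -165.6] area ratio 1.03
upper_bearing [446.8  -2.9] area ratio 1.03
top_cover [451.3  88.7] area ratio 1.03
spacer [449.3 180.4] area ratio 1.08
top_cap [507.5 -78.3] area ratio 1.05
stem [array([ 640., -151.,   40.]), array([ 727., -143.,   40.])] jar [714.43141944  45.75834947  40.        ]
```

View pics/crop0.png

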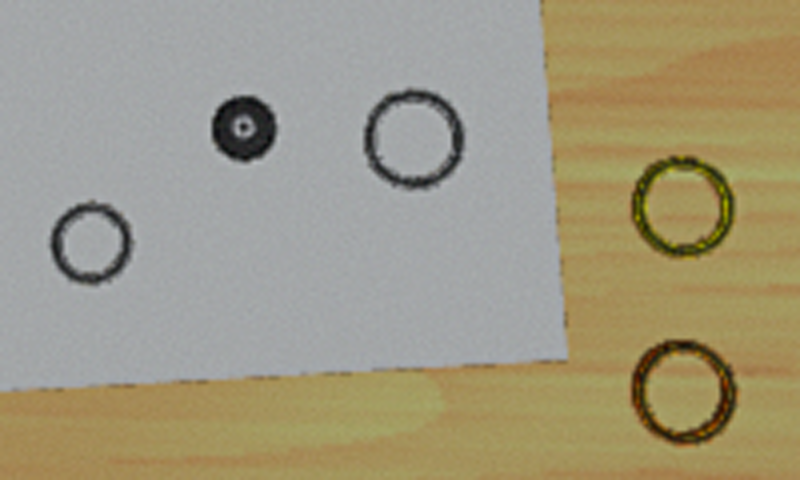

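The crop shows the grey steel ring at (414,139) on the mat, which is the lower bearing. The other two rings, at (684,206) and (684,392), are yellow or orange and off the mat, so they're not wanted. Next I'll move over the mat for a closer wrist view, turned so the fingers close across the row.

Request:
apply_moves(
  series="-2.54 -2.21 0.31 0 0 0 -1; -2.54 -2.21 0.31 0 0 0 -1; -2.54 -2.21 0.31 0 0 0 -1; -2.54 -2.21 0.31 0 0 0 -1; -2.54 -2.21 0.31 0 0 0 -1; -2.54 -2.21 0.31 0 0 0 -1; -2.54 -2.21 0.31 0 0 0 -1; -2.54 -2.21 0.31 0 0 0 -1; -2.54 -2.21 0.31 0 0 0 -1; -2.54 -2.21 0.31 0 0 0 -1",
  squeeze=30,
)

```text
clock: 0.93
eef_pos: [364.5, 306.8, 181.6]
tcp_rot: [-3.141, -0.0, 2.835]
contact_force: [0.5, 1.0, -0.2]
opening: 0.999
```

Request:
apply_moves(
  series="-2.54 -2.21 0.31 0 0 0 -1; -2.54 -2.21 0.31 0 0 0 -1; -2.54 -2.21 0.31 0 0 0 -1; -2.54 -2.21 0.31 0 0 0 -1; -2.54 -2.21 0.31 0 0 0 -1; -2.54 -2.21 0.31 0 0 0 -1; -2.54 -2.21 0.31 0 0 0 -1; -2.54 -2.21 0.31 0 0 0 -1; -2.54 -2.21 0.31 0 0 0 -1; -2.54 -2.21 0.31 0 0 0 -1",
)

```text
clock: 1.77
eef_pos: [539.9, 19.4, 150.5]
tcp_rot: [-3.141, -0.0, 2.835]
contact_force: [0.3, 1.2, -0.2]
opening: 1.0
```

Request:
apply_moves(
  series="0 0 0 0 0 0.118 -1; 0 0 0 0 0 0.118 -1; 0 0 0 0 0 0.118 -1; 0 0 0 0 0 0.118 -1; 0 0 0 0 0 0.118 -1; 0 0 0 0 0 0.118 -1; 0 0 0 0 0 0.118 -1; 0 0 0 0 0 0.118 -1; 0 0 0 0 0 0.118 -1; 0 0 0 0 0 0.118 -1",
)

```text
clock: 2.6
eef_pos: [539.2, 21.0, 150.6]
tcp_rot: [-3.141, -0.0, 1.649]
contact_force: [0.5, 0.5, -0.2]
opening: 0.996
```

```bash
python3 - <<'E'
from h import *
c=r.camera_info("wrist");im=r.grab_frame("wrist");s=r.sense()
print(s['clock'],s['eef_pos'],s['tcp_rot'],s['opening'],r.tcp_to_tips)
cv2.imwrite("pics/w1.png",im);np.savez("w1.npz",**c)
K,E=c["K"],c["extrinsics"]
for n,p in dict(lower_cup=(624,166,14),lower_bearing=(504,-166,7),upper_bearing=(447,-3,7),top_cover=(451,89,10),spacer=(449,180,12),top_cap=(507,-78,6),clamp=(640,-151,43)).items(): print(n,proj([p],K,E).round())
E
```

```text
2.65 [539.26410794  21.0426953  150.58189177] [-3.14090187e+00 -2.46992207e-05  1.64041670e+00] 1.0012376193243129 17.0
lower_cup [[423.  44.]]
lower_bearing [[285. 321.]]
upper_bearing [[241. 197.]]
top_cover [[244. 113.]]
spacer [[242.  12.]]
top_cap [[291. 260.]]
clamp [[398. 340.]]
```

View pics/w1.png

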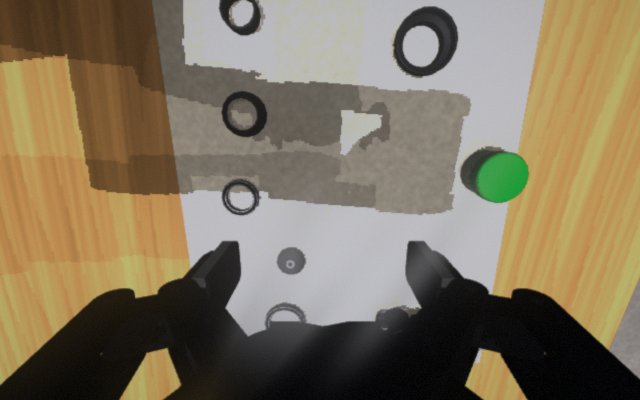

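The wrist view shows the cover (244,113), small bearing (241,197), cap (291,260) and cup (425,42). All agree with the top camera's predictions to 1–2 px. The large bearing and the stem are hidden by the gripper, so I'll move right for a second view.

Request:
apply_moves(
  series="-3.1 0 0 0 0 0 -1; -3.1 0 0 0 0 0 -1; -3.1 0 0 0 0 0 -1; -3.1 0 0 0 0 0 -1; -3.1 0 0 0 0 0 -1; -3.1 0 0 0 0 0 -1; -3.1 0 0 0 0 0 -1; -3.1 0 0 0 0 0 -1; 0 0 0 0 0 0 -1; 0 0 0 0 0 0 -1",
)

```text
clock: 3.48
eef_pos: [560.0, -227.3, 150.5]
tcp_rot: [-3.141, -0.0, 1.655]
contact_force: [-0.0, 0.6, -0.4]
opening: 1.0
```

```bash
cat >> h.py <<'E'
INNER={'lower_cup':[],'lower_bearing':[(20,8)],'upper_bearing':[(15.1,7)],'top_cover':[(14.5,15)],'spacer':[(14.4,20)],'top_cap':[],'clamp':[(14.3,40)]}
from scipy.optimize import minimize
def fit(im,n,xy0,K,E,z0=3.,rng=6):
    """xy with the strongest dark-inside edge along the model's silhouette (and light-inside along its bore)"""
    g=cv2.GaussianBlur(cv2.cvtColor(im,cv2.COLOR_BGR2GRAY),(0,0),.8).astype(np.float32)
    g=np.log(g+15)
    def score(xy):
        o=cv2.approxPolyDP(hull(n,xy,z0,K,E),.01,True).reshape(-1,2)
        L=[(o,1)]+[(proj(np.c_[xy[0]+R*np.cos(A),xy[1]+R*np.sin(A),np.full(60,z0+h)],K,E),-1) for R,h in INNER[n]]
        t=0
        for q,s in L:
            c=q.mean(0); d=(q-c)/np.linalg.norm(q-c,axis=1)[:,None]
            f=lambda k:cv2.remap(g,*[a.reshape(-1,1).astype(np.float32) for a in (q+k*d).T],cv2.INTER_LINEAR,borderMode=cv2.BORDER_REPLICATE).ravel()
            t+=np.mean(np.clip(s*(f(1.3)-f(-1.3)),-.6,.6))*(1 if s>0 else .6)
        return -t
    G=np.arange(-rng,rng+.1,1.); b=min(((score(np.add(xy0,[a,c])),a,c) for a in G for c in G))
    m=minimize(score,np.add(xy0,b[1:]),method='Nelder-Mead',options=dict(initial_simplex=np.add(xy0,b[1:])+[[0,0],[.7,0],[0,.7]],xatol=.03))
    return m.x,-m.fun
def show(c,xy,n,im,K,E,z0=3.): cv2.polylines(im,[np.int32(hull(n,xy,z0,K,E)*8)],True,c,1,cv2.LINE_AA,3)
G0=dict(lower_cup=(624,166),lower_bearing=(504,-166),upper_bearing=(447,-3),top_cover=(451,89),spacer=(449,180),top_cap=(507,-78),clamp=(640,-151))
E
python3 - <<'E'
from h import *
c=r.camera_info("wrist");im=r.grab_frame("wrist");s=r.sense();print(s['clock'],s['eef_pos'].round(1),s['tcp_rot'].round(4))
cv2.imwrite("pics/w2.png",im);np.savez("w2.npz",**c)
t=r.camera_info("top");w1=np.load("w1.npz")
V=[("top",cv2.imread("pics/top0.png"),t,list(G0)),("w1",cv2.imread("pics/w1.png"),w1,["lower_cup","upper_bearing","top_cover","top_cap","spacer"]),("w2",im,c,["lower_bearing","upper_bearing","top_cap","clamp"])]
D=[]
for v,i,c,ns in V:
    o=i.copy()
    for n in ns:
        xy,sc=fit(i,n,G0[n],c["K"],c["extrinsics"]);print(v,n,xy.round(1),round(sc,2));show((0,0,255),xy,n,o,c["K"],c["extrinsics"])
    D.append(o)
cv2.imwrite("pics/fit.png",np.vstack([np.hstack([D[2][:300,150:500],D[1][:300,150:500]]),cv2.resize(D[0][90:300,130:400],(700,300)*1)]))
E
```

```text
3.5333 [ 559.9 -226.1  150.4] [-3.1407e+00 -8.0000e-04  1.6553e+00]
top lower_cup [624. 165.] 0.6
top lower_bearing [ 504.3 -165.6] 0.93
top upper_bearing [446.7  -2.7] 0.93
top top_cover [450.  89.] 0.96
top spacer [448.8 177.4] 0.71
top top_cap [507. -79.] 0.6
top clamp [ 641.8 -151.2] 0.59
w1 lower_cup [623.3 165.6] 0.6
w1 upper_bearing [446.2  -3.3] 0.77
w1 top_cover [450.3  87.4] 0.89
w1 top_cap [507.  -79.2] 0.42
w1 spacer [448.1 180.1] 0.53
w2 lower_bearing [ 503.9 -167. ] 0.7
w2 upper_bearing [448.8  -6.1] -0.0
w2 top_cap [506.6 -79.4] 0.6
w2 clamp [ 644.8 -153.7] 0.37
```

View pics/fit.png

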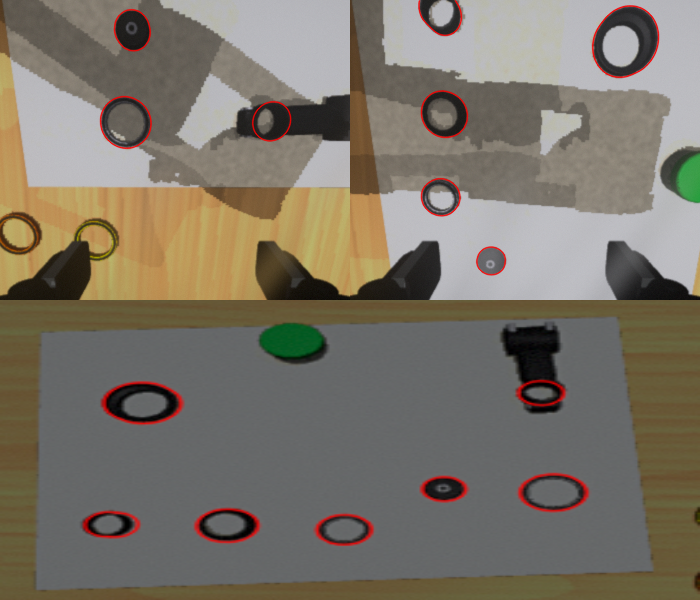

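The outlines sit well on every part except the clamp in w2 (crop 270,121), which looks slightly off. I'll enlarge it, since it fixes one end of the row.

```bash
python3 - <<'E'
from h import *
a=cv2.imread("pics/w2.png");b=cv2.imread("pics/top0.png");c=np.load("w2.npz");t=r.camera_info("top")
def crop(i,K,E,u,v,w,s,xy):
    i=cv2.resize(cv2.convertScaleAbs(i[v:v+w,u:u+w],alpha=1.5,beta=10),None,fx=s,fy=s,interpolation=cv2.INTER_CUBIC)
    for R,h in((17.5,40),(14.3,40),(17.5,0)):
        q=(proj(np.c_[xy[0]+R*np.cos(A),xy[1]+R*np.sin(A),np.full(60,3+h)],K,E)-[u,v]+.5)*s
        cv2.polylines(i,[np.int32(q*8)],True,(0,0,255) if h else (255,0,0),1,cv2.LINE_AA,3)
    return i
cv2.imwrite("pics/clamp.png",np.hstack([crop(a,c["K"],c["extrinsics"],380,85,70,5.715,(642,-151.5)),crop(b,t["K"],t["extrinsics"],318,136,40,10,(642,-151.5))]))
E
```

```text
(no output)
```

View pics/clamp.png

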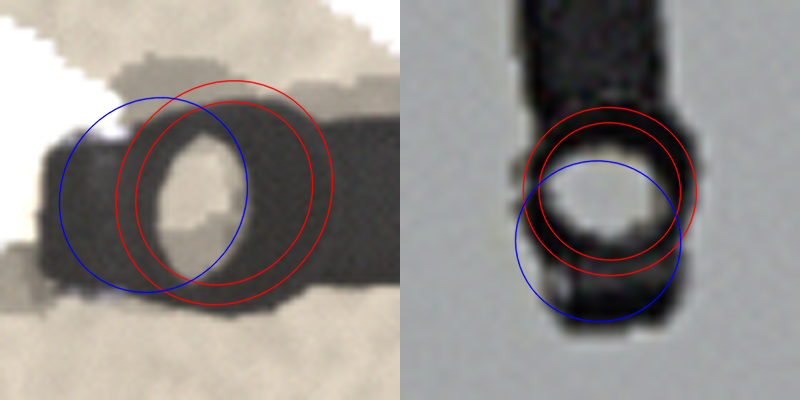

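In the enlarged clamp, the visible hole is the overlap of the bore's top and bottom circles. It lies 2–4 mm further in +x than drawn. I'll fit that overlap directly in both images.

```bash
cat >> h.py <<'E'
def clampfit(im,K,E,seed,rad,R=14.3,H=40,z0=3.,xy=(644,-152)):
    """see-through hole of an upright tube = overlap of its two end circles"""
    g=cv2.resize(cv2.cvtColor(im,cv2.COLOR_BGR2GRAY)[seed[1]-rad:seed[1]+rad,seed[0]-rad:seed[0]+rad],None,fx=8,fy=8,interpolation=cv2.INTER_CUBIC)
    t=cv2.threshold(g,0,1,cv2.THRESH_BINARY+cv2.THRESH_OTSU)[0]
    _,lab=cv2.connectedComponents((g>t).astype(np.uint8)); m=(lab==lab[rad*8,rad*8]).astype(np.uint8)
    c=cv2.findContours(m,cv2.RETR_EXTERNAL,cv2.CHAIN_APPROX_NONE)[0][0].reshape(-1,2)
    c=((c+.5)/8-.5+np.array(seed)-rad).astype(np.float32); u,a=cen(c); xy=np.array(xy,float)
    for _ in range(8):
        q=[proj(np.c_[xy[0]+R*np.cos(A),xy[1]+R*np.sin(A),np.full(60,z0+h)],K,E).astype(np.float32) for h in(0,H)]
        v,am=cen(cv2.intersectConvexConvex(*q)[1]); xy+=(ray(u,z0+H/2,K,E)-ray(v,z0+H/2,K,E))[:2]
    return xy,a/am
E
python3 - <<'E'
from h import *
c=np.load("w2.npz");t=r.camera_info("top")
print(clampfit(cv2.imread("pics/w2.png"),c["K"],c["extrinsics"],(415,119),18))
print(clampfit(cv2.imread("pics/top0.png"),t["K"],t["extrinsics"],(338,155),9))
c1=np.load("w1.npz")
print("cup hole",clampfit(cv2.imread("pics/top0.png"),t["K"],t["extrinsics"],(186,163),12,20,22,3.,(624,165)))
print("cup outer top", fit(cv2.imread("pics/w1.png"),"lower_cup",(624,165),c1["K"],c1["extrinsics"]))
E
```

```text
h.py:15: RuntimeWarning: invalid value encountered in divide
  m=cv2.moments(c); return np.array([m['m10'],m['m01']])/m['m00'],m['m00']
Traceback (most recent call last):
  File "h.py", line 57, in clampfit
    return xy,a/am
              ~^~~
ZeroDivisionError: float division by zero
```

```bash
sed -i 's/^A=.*/A=np.linspace(0,2*np.pi,60,endpoint=False)+.01/; s/q=\[proj(\(.*\)).astype(np.float32) for h in(0,H)\]/q=[cv2.convexHull(proj(\1).astype(np.float32)) for h in(0,H)]/' h.py
python3 - <<'E'
from h import *
c=np.load("w2.npz");t=r.camera_info("top")
print(clampfit(cv2.imread("pics/w2.png"),c["K"],c["extrinsics"],(415,121),18))
print(clampfit(cv2.imread("pics/top0.png"),t["K"],t["extrinsics"],(338,155),9))
print("cup hole",clampfit(cv2.imread("pics/top0.png"),t["K"],t["extrinsics"],(186,163),12,20,22,3.,(624,165)))
E
```

```text
(array([ 645.76069668, -153.33088399]), 0.9427784656330449)
(array([ 647.2379557 , -151.74501483]), 1.009688785633421)
cup hole (array([623.23737728, 165.24700306]), 1.1564452331997168)
```

The stem clamp comes out at about (646,-153) and the cup at (623.4,165.4), so the pitch is about 79.8 mm. Row targets are lower bearing (629,85.9), upper bearing (634.7,6.3) and cover (640.4,-73.2). Now I'll move above the large bearing.

Request:
apply_moves(
  series="1.28 -1.02 0 0 0 0 -0.365; 1.28 -1.02 0 0 0 0 -0.365; 1.28 -1.02 0 0 0 0 -0.365; 1.28 -1.02 0 0 0 0 -0.365; 1.28 -1.02 0 0 0 0 -0.365; 0 0 2.26 0 0 0 -0.365; 0 0 2.26 0 0 0 -0.365; 0 0 2.26 0 0 0 -0.365; 0 0 2.26 0 0 0 -0.365; 0 0 0 0 0 0 -0.365",
)

```text
clock: 4.37
eef_pos: [501.2, -164.2, 57.1]
tcp_rot: [-3.136, -0.003, 1.658]
contact_force: [-1.2, 0.6, -0.9]
opening: 0.682
```

```bash
cat >> h.py <<'E'
def go(x,y,z=None,yaw=None):
    s=r.sense();p=np.array(s['eef_pos']);w=s['tcp_rot'][2]
    d=np.array([x-p[0],y-p[1]]);c,n=np.cos(w),np.sin(w)
    print("t",round(s['clock'],2),"at",p.round(1),"yaw",round(w,4),"open mm",round(s['opening']*85,1),"F",np.round(s['contact_force'],1),
     "-> tool shift cm",np.round([(d[0]*c+d[1]*n)/10,(d[0]*n-d[1]*c)/10,0 if z is None else (p[2]-z)/10],2),"rz",None if yaw is None else round(w-yaw,3))
E
python3 - <<'E'
from h import *
go(503.9,-166.8,30,1.642)
cv2.imwrite("pics/w3.png",r.grab_frame("wrist"))
E
```

```text
t 4.37 at [ 501.2 -164.2   57.1] yaw 1.6575 open mm 58.0 F [-1.2  0.6 -0.9] -> tool shift cm [-0.28  0.25  2.71] rz 0.016
```

View pics/w3.png

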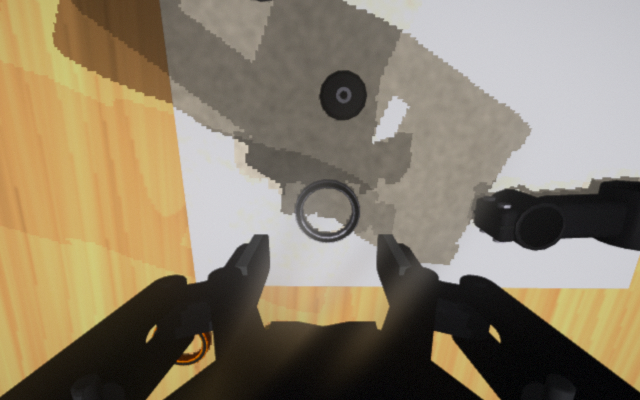

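The bearing is at (327,210), centred between the finger tips at x = 268 and 378, with the clamp on the right at (540,228). I'll descend part way and let it settle.

Request:
apply_moves(
  series="0 0 1 0 0 0 -0.365; 0 0 1 0 0 0 -0.365; 0 0 0 0 0 0 -0.365; 0 0 0 0 0 0 -0.365; 0 0 0 0 0 0 -0.365; 0 0 0 0 0 0 -0.365; 0 0 0 0 0 0 -0.365; 0 0 0 0 0 0 -0.365; 0 0 0 0 0 0 -0.365; 0 0 0 0 0 0 -0.365",
)

```text
clock: 5.25
eef_pos: [504.3, -166.7, 40.7]
tcp_rot: [3.141, 0.0, 1.655]
contact_force: [-0.1, 0.1, 0.4]
opening: 0.684
```

```bash
python3 - <<'E'
from h import *
c=r.camera_info("wrist");im=r.grab_frame("wrist");go(503.9,-166.8,30,1.642)
xy,s=fit(im,"lower_bearing",(503.9,-166.8),c["K"],c["extrinsics"]);print(xy,s);go(*xy)
E
```

```text
t 5.3 at [ 504.2 -166.6   40.6] yaw 1.6548 open mm 57.9 F [-1.  -0.9  0.5] -> tool shift cm [-0.01 -0.03  1.06] rz 0.013
[ 502.82354406 -164.92312982] 0.4191022217273712
t 5.3 at [ 504.2 -166.6   40.6] yaw 1.6548 open mm 57.9 F [-1.  -0.9  0.5] -> tool shift cm [ 0.18 -0.12  0.  ] rz None
```

Request:
apply_moves(
  series="0.08 0 0.6 0 0 0 -0.365; 0 0 0.5 0 0 0 -0.365; 0 0 0.3 0 0 0 -0.365; 0 0 0.2 0 0 0 -0.365; 0 0 0.1 0 0 0 -0.365; 0 0 0 0 0 0 -0.365; 0 0 0 0 0 0 -0.365; 0 0 0 0 0 0 -0.365; 0 0 0 0 0 0 -0.365; 0 0 0 0 0 0 -0.365",
)

```text
clock: 6.13
eef_pos: [504.2, -165.9, 23.7]
tcp_rot: [3.141, 0.0, 1.655]
contact_force: [0.6, 0.4, 0.7]
opening: 0.687
```

Request:
apply_moves(
  series="0 0 0.04 0 0 0 -0.365; 0 0 0.04 0 0 0 -0.365; 0 0 0.04 0 0 0 -0.365; 0 0 0.04 0 0 0 -0.365; 0 0 0.04 0 0 0 -0.365; 0 0 0.04 0 0 0 -0.365; 0 0 0.04 0 0 0 -0.365; 0 0 0 0 0 0 -0.365; 0 0 0 0 0 0 -0.365; 0 0 0 0 0 0 -0.365",
)

```text
clock: 6.97
eef_pos: [504.1, -165.8, 20.7]
tcp_rot: [-3.142, 0.0, 1.655]
contact_force: [-0.1, 0.2, 0.4]
opening: 0.678
```

Request:
apply_moves(
  series="0 0 0.04 0 0 0 -0.365; 0 0 0.04 0 0 0 -0.365; 0 0 0.04 0 0 0 -0.365; 0 0 0.04 0 0 0 -0.365; 0 0 0.04 0 0 0 -0.365; 0 0 0 0 0 0 -0.365; 0 0 0 0 0 0 -0.365; 0 0 0 0 0 0 -0.365; 0 0 0 0 0 0 -0.365; 0 0 0 0 0 0 -0.365",
)

```text
clock: 7.8
eef_pos: [504.1, -165.8, 18.7]
tcp_rot: [3.142, 0.0, 1.655]
contact_force: [0.0, 0.0, 0.4]
opening: 0.683
```

```bash
python3 - <<'E'
from h import *
go(504,-166)
cv2.imwrite("pics/w4.png",r.grab_frame("wrist")[100:340,200:440])
E
```

```text
t 7.8 at [ 504.1 -165.8   18.7] yaw 1.6547 open mm 58.0 F [0.  0.  0.4] -> tool shift cm [-0.02 -0.01  0.  ] rz None
```

View pics/w4.png

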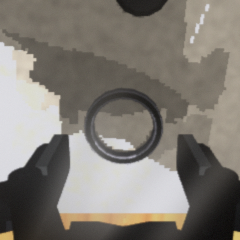

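Request:
apply_moves(
  series="0 0 0.04 0 0 0 -0.365; 0 0 0.04 0 0 0 -0.365; 0 0 0.04 0 0 0 -0.365; 0 0 0.04 0 0 0 -0.365; 0 0 0.04 0 0 0 -0.365; 0 0 0 0 0 0 -0.365; 0 0 0 0 0 0 -0.365; 0 0 0 0 0 0 -0.365; 0 0 0 0 0 0 -0.365; 0 0 0 0 0 0 -0.365",
)

```text
clock: 8.68
eef_pos: [504.1, -165.8, 16.7]
tcp_rot: [3.142, 0.0, 1.655]
contact_force: [-0.2, -0.1, 0.8]
opening: 0.683
```

```bash
python3 - <<'E'
from h import *
go(504,-166)
i=r.grab_frame("side")[150:290,260:460]
cv2.imwrite("pics/s2.png",cv2.resize(cv2.convertScaleAbs(i,alpha=1.5),None,fx=4,fy=4,interpolation=cv2.INTER_CUBIC))
E
```

```text
t 8.68 at [ 504.1 -165.8   16.7] yaw 1.6548 open mm 58.1 F [-0.2 -0.1  0.8] -> tool shift cm [-0.02 -0.01  0.  ] rz None
```

View pics/s2.png

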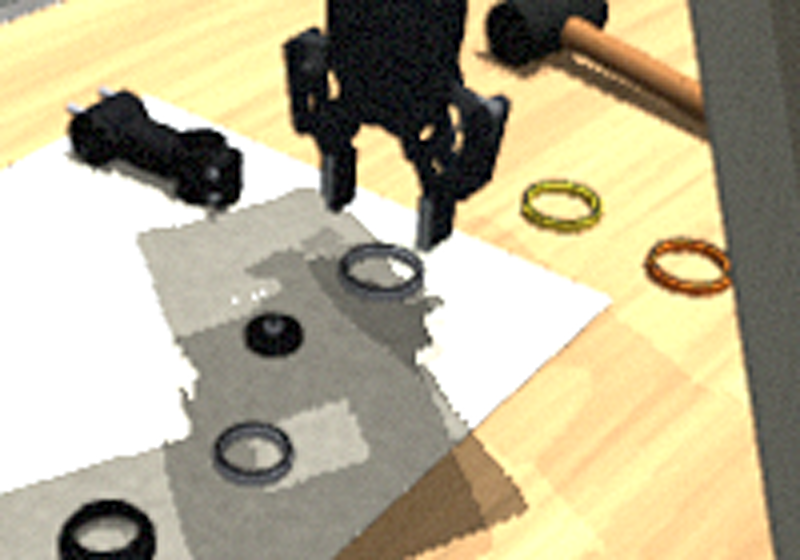

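The side view shows the fingertips (crop 340,205 and 425,245) clearly above the bearing (381,272), by about 30 mm. That disagrees with the TCP-to-tips figure of 17 mm. The wrist image's scale says the same, so I'll find the mat by touch.

Request:
apply_moves(
  series="0 0 0.2 0 0 0 -0.365; 0 0 0.2 0 0 0 -0.365; 0 0 0.2 0 0 0 -0.365; 0 0 0.2 0 0 0 -0.365; 0 0 0.2 0 0 0 -0.365; 0 0 0 0 0 0 -0.365; 0 0 0 0 0 0 -0.365; 0 0 0 0 0 0 -0.365; 0 0 0 0 0 0 -0.365; 0 0 0 0 0 0 -0.365",
)

```text
clock: 9.57
eef_pos: [504.2, -165.8, 6.8]
tcp_rot: [3.141, 0.0, 1.655]
contact_force: [-0.3, 0.0, -0.1]
opening: 0.682
```

```bash
python3 - <<'E'
from h import *
go(504,-166)
i=r.grab_frame("side")[150:290,260:460]
t=r.camera_info("side");K,E=t["K"],t["extrinsics"]
for z in(0,10,20,30,40):print(z,(proj([[504,-166,z]],K,E)-[260,150])*4)
i=cv2.resize(cv2.convertScaleAbs(i,alpha=1.5),None,fx=4,fy=4,interpolation=cv2.INTER_CUBIC)[:400,200:600]
c=r.camera_info("wrist");w=cv2.resize(r.grab_frame("wrist")[130:330,220:420],None,fx=2,fy=2)
cv2.imwrite("pics/s3.png",np.hstack([i,w]))
E
```

```text
t 9.57 at [ 504.2 -165.8    6.8] yaw 1.6548 open mm 57.9 F [-0.3  0.  -0.1] -> tool shift cm [-0.02 -0.02  0.  ] rz None
0 [[380.4770746  281.16460121]]
10 [[381.21408289 267.482643  ]]
20 [[381.96044321 253.62707196]]
30 [[382.7163347  239.59456249]]
40 [[383.48194111 225.38170348]]
```

View pics/s3.png

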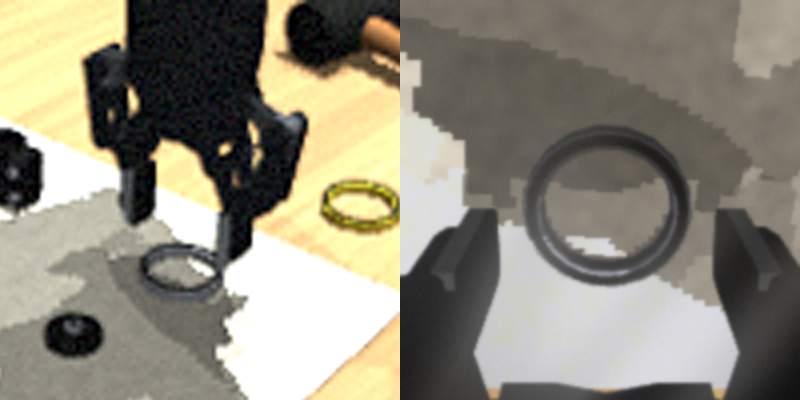

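Projecting the fingertips into the side view puts them at about z = 28 with the TCP reading 6.8. So the tips sit about 21 mm above the reported TCP at this opening. I'll carry on down by touch.

Request:
apply_moves(
  series="0 0 0.3 0 0 0 -0.365; 0 0 0.3 0 0 0 -0.365; 0 0 0.3 0 0 0 -0.365; 0 0 0.3 0 0 0 -0.365; 0 0 0.2 0 0 0 -0.365; 0 0 0.1 0 0 0 -0.365; 0 0 0 0 0 0 -0.365; 0 0 0 0 0 0 -0.365; 0 0 0 0 0 0 -0.365; 0 0 0 0 0 0 -0.365",
)

```text
clock: 10.5
eef_pos: [504.2, -165.8, -8.2]
tcp_rot: [3.141, 0.0, 1.655]
contact_force: [-0.1, 0.5, -0.4]
opening: 0.679
```

Request:
apply_moves(
  series="0 0 0.05 0 0 0 -0.365; 0 0 0.05 0 0 0 -0.365; 0 0 0.05 0 0 0 -0.365; 0 0 0.05 0 0 0 -0.365; 0 0 0.05 0 0 0 -0.365; 0 0 0.05 0 0 0 -0.365; 0 0 0 0 0 0 -0.365; 0 0 0 0 0 0 -0.365; 0 0 0 0 0 0 -0.365; 0 0 0 0 0 0 -0.365",
)

```text
clock: 11.33
eef_pos: [504.1, -165.8, -11.3]
tcp_rot: [3.142, -0.0, 1.655]
contact_force: [-0.0, -0.3, -0.8]
opening: 0.681
```

```bash
python3 - <<'E'
from h import *
go(504,-166)
i=r.grab_frame("side")[150:290,260:460]
i=cv2.resize(cv2.convertScaleAbs(i,alpha=1.5),None,fx=4,fy=4,interpolation=cv2.INTER_CUBIC)[:400,200:600]
c=r.camera_info("wrist");w=cv2.resize(r.grab_frame("wrist")[130:330,220:420],None,fx=2,fy=2)
cv2.imwrite("pics/s4.png",np.hstack([i,w]))
E
```

```text
t 11.33 at [ 504.1 -165.8  -11.3] yaw 1.6548 open mm 57.9 F [-0.  -0.3 -0.8] -> tool shift cm [-0.02 -0.01  0.  ] rz None
```

View pics/s4.png

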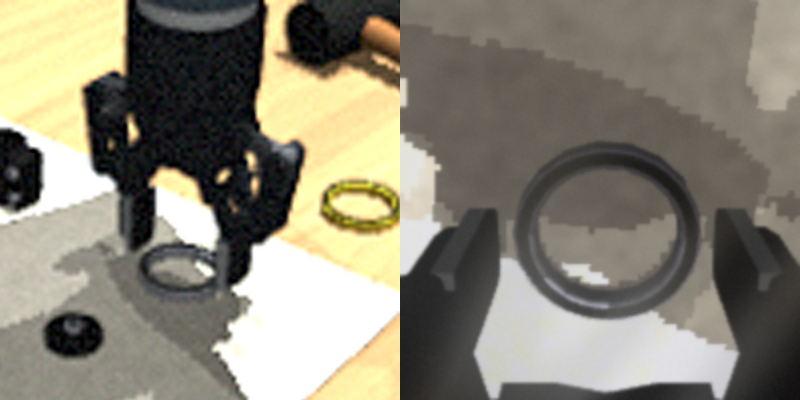

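The fingers now straddle the bearing: tips at x = 497 and 715, bearing centred at 607. In the side view the tips are at about z = 10. I'll go down slowly to touch.

Request:
apply_moves(
  series="0 0 0.06 0 0 0 -0.365; 0 0 0.06 0 0 0 -0.365; 0 0 0.06 0 0 0 -0.365; 0 0 0.06 0 0 0 -0.365; 0 0 0.06 0 0 0 -0.365; 0 0 0 0 0 0 -0.365; 0 0 0 0 0 0 -0.365; 0 0 0 0 0 0 -0.365; 0 0 0 0 0 0 -0.365; 0 0 0 0 0 0 -0.365",
)

```text
clock: 12.27
eef_pos: [504.1, -165.8, -14.3]
tcp_rot: [3.142, -0.0, 1.655]
contact_force: [-1.4, 0.1, 0.5]
opening: 0.682
```

Request:
apply_moves(
  series="0 0 0.03 0 0 0 -0.365; 0 0 0.03 0 0 0 -0.365; 0 0 0.03 0 0 0 -0.365; 0 0 0.03 0 0 0 -0.365; 0 0 0.03 0 0 0 -0.365; 0 0 0.03 0 0 0 -0.365; 0 0 0 0 0 0 -0.365; 0 0 0 0 0 0 -0.365; 0 0 0 0 0 0 -0.365; 0 0 0 0 0 0 -0.365",
)

```text
clock: 13.1
eef_pos: [504.1, -165.8, -16.1]
tcp_rot: [-3.142, -0.0, 1.655]
contact_force: [0.0, -0.4, 0.4]
opening: 0.685
```

Request:
apply_moves(
  series="0 0 0.03 0 0 0 -0.365; 0 0 0.03 0 0 0 -0.365; 0 0 0.03 0 0 0 -0.365; 0 0 0.03 0 0 0 -0.365; 0 0 0 0 0 0 -0.365; 0 0 0 0 0 0 -0.365; 0 0 0 0 0 0 -0.365; 0 0 0 0 0 0 -0.365; 0 0 0 0 0 0 -0.365; 0 0 0 0 0 0 -0.365",
)

```text
clock: 13.93
eef_pos: [504.1, -165.8, -17.3]
tcp_rot: [3.142, 0.0, 1.655]
contact_force: [0.0, -0.1, -0.6]
opening: 0.684
```

Request:
apply_moves(
  series="0 0 0.03 0 0 0 -0.365; 0 0 0.03 0 0 0 -0.365; 0 0 0.03 0 0 0 -0.365; 0 0 0.03 0 0 0 -0.365; 0 0 0 0 0 0 -0.365; 0 0 0 0 0 0 -0.365; 0 0 0 0 0 0 -0.365; 0 0 0 0 0 0 -0.365; 0 0 0 0 0 0 -0.365; 0 0 0 0 0 0 -0.365",
)

```text
clock: 14.77
eef_pos: [504.1, -165.8, -18.5]
tcp_rot: [3.142, -0.0, 1.655]
contact_force: [-0.0, -0.4, 0.4]
opening: 0.682
```

Request:
apply_moves(
  series="0 0 0 0 0 0 -0.1; 0 0 0 0 0 0 -0.1; 0 0 0 0 0 0 -0.1; 0 0 0 0 0 0 -0.1; 0 0 0 0 0 0 -0.1; 0 0 0 0 0 0 -0.1; 0 0 0 0 0 0 -0.1; 0 0 0 0 0 0 -0.1; 0 0 0 0 0 0 -0.1; 0 0 0 0 0 0 -0.1",
  squeeze=25,
)

```text
clock: 15.6
eef_pos: [504.1, -165.8, -18.1]
tcp_rot: [3.142, 0.0, 1.655]
contact_force: [0.2, -0.5, 5.3]
opening: 0.58
```

Request:
apply_moves(
  series="0 0 -0.08 0 0 0 0.1; 0 0 0 0 0 0 0.1; 0 0 0 0 0 0 0.1; 0 0 -0.2 0 0 0 0.1; 0 0 -0.4 0 0 0 0.1; 0 0 -1 0 0 0 0.1; 0 0 -1 0 0 0 0.1; 0 0 -1 0 0 0 0.1; 0 0 0 0 0 0 0.1; 0 0 0 0 0 0 0.1",
  squeeze=40,
)

```text
clock: 16.43
eef_pos: [504.9, -166.1, 19.5]
tcp_rot: [3.139, 0.001, 1.655]
contact_force: [0.6, 0.1, 0.1]
opening: 0.573
```

```bash
python3 - <<'E'
from h import *
go(629,85.9)
i=r.grab_frame("side")[150:290,260:460]
i=cv2.resize(cv2.convertScaleAbs(i,alpha=1.5),None,fx=4,fy=4,interpolation=cv2.INTER_CUBIC)[:400,200:600]
c=r.camera_info("wrist");w=cv2.resize(r.grab_frame("wrist")[130:330,220:420],None,fx=2,fy=2)
cv2.imwrite("pics/s5.png",np.hstack([i,w]))
E
```

```text
t 16.43 at [ 504.9 -166.1   19.5] yaw 1.6548 open mm 48.7 F [0.6 0.1 0.1] -> tool shift cm [24.07 14.48  0.  ] rz None
```

View pics/s5.png

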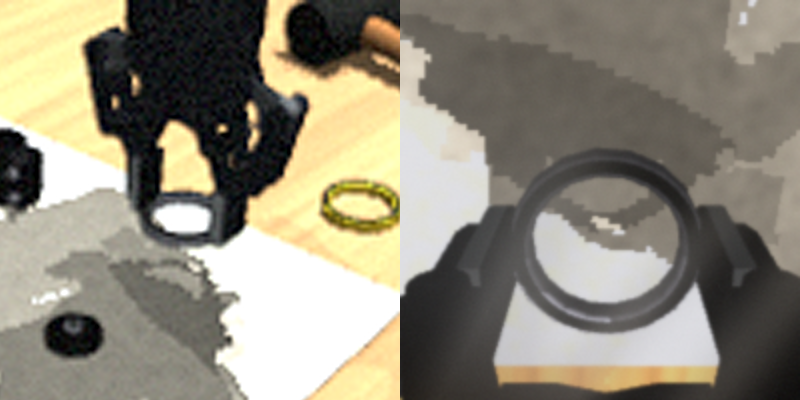

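The bearing is held level (opening reads 48.7 mm) and clear of the mat. I'll carry it over its slot, then measure the held part against the TCP.

Request:
apply_moves(
  series="2.41 1.45 -0.1 0 0 0 0.1; 2.41 1.45 -0.1 0 0 0 0.1; 2.41 1.45 -0.1 0 0 0 0.1; 2.41 1.45 -0.1 0 0 0 0.1; 2.41 1.45 -0.1 0 0 0 0.1; 2.41 1.45 -0.1 0 0 0 0.1; 2.41 1.45 -0.1 0 0 0 0.1; 2.41 1.45 -0.1 0 0 0 0.1; 2.41 1.45 -0.1 0 0 0 0.1; 2.41 1.45 -0.1 0 0 0 0.1",
)

```text
clock: 17.37
eef_pos: [628.3, 87.8, 27.6]
tcp_rot: [-3.14, 0.0, 1.655]
contact_force: [1.0, -1.0, -0.7]
opening: 0.572
```

Request:
apply_moves(
  series="0 0 0 0 0 0 0.1; 0 0 0 0 0 0 0.1; 0 0 0 0 0 0 0.1; 0 0 0 0 0 0 0.1; 0 0 0 0 0 0 0.1; 0 0 0 0 0 0 0.1; 0 0 0 0 0 0 0.1; 0 0 0 0 0 0 0.1; 0 0 0 0 0 0 0.1; 0 0 0 0 0 0 0.1",
)

```text
clock: 18.2
eef_pos: [628.4, 86.4, 28.3]
tcp_rot: [3.142, -0.0, 1.655]
contact_force: [0.6, 0.5, -0.1]
opening: 0.569
```

```bash
python3 - <<'E'
from h import *
s=r.sense();p=s['eef_pos'];c=r.camera_info("wrist");K,E=c["K"],c["extrinsics"];im=r.grab_frame("wrist");cv2.imwrite("pics/w6.png",im);np.savez("w6.npz",**c)
b,sc=fit(im,"lower_bearing",p[:2],K,E,z0=p[2]+20.7);print("held",b.round(1),sc,"tcp",p.round(1))
cup=fit(im,"lower_cup",(623.4,165.4),K,E);print("cup",cup)
go(*(np.array([629.05,85.85])-b+p[:2]),-17.2)
E
```

```text
held [626.4  86.3] 0.31432726979255676 tcp [628.4  86.4  28.3]
cup (array([623.62539368, 165.81428986]), np.float64(0.5188151597976685))
t 18.25 at [628.4  86.5  28.3] yaw 1.6547 open mm 48.6 F [ 0.2  1.1 -0.1] -> tool shift cm [-0.07  0.26  4.55] rz None
```

Request:
apply_moves(
  series="-0.06 0.08 1.2 0 0 0 0.1; 0 0 1.2 0 0 0 0.1; 0 0 1.2 0 0 0 0.1; 0 0 0.5 0 0 0 0.1; 0 0 0.3 0 0 0 0.1; 0 0 0.1 0 0 0 0.1; 0 0 0.07 0 0 0 0.1; 0 0 0 0 0 0 0.1; 0 0 0 0 0 0 0.1; 0 0 0 0 0 0 0.1",
)

```text
clock: 19.08
eef_pos: [629.6, 86.1, -17.1]
tcp_rot: [3.141, -0.0, 1.655]
contact_force: [0.0, -0.4, 0.6]
opening: 0.574
```

Request:
apply_moves(
  series="0 0 0 0 0 0 -0.2; 0 0 0 0 0 0 -0.3; 0 0 0 0 0 0 -0.4; 0 0 0 0 0 0 -0.4; 0 0 0 0 0 0 -0.4; 0 0 0 0 0 0 -0.4; 0 0 -1 0 0 0 -0.4; 0 0 -3 0 0 0 -0.4; 0 0 -3 0 0 0 -0.4; 0 0 -3 0 0 0 -0.4",
)

```text
clock: 19.92
eef_pos: [628.8, 85.9, 84.1]
tcp_rot: [-3.141, 0.0, 1.655]
contact_force: [1.1, 0.5, -0.0]
opening: 0.698
```

```bash
python3 - <<'E'
from h import *
t=r.camera_info("top");i=r.grab_frame("top");c=r.camera_info("wrist");K,E=c["K"],c["extrinsics"];im=r.grab_frame("wrist")
print("LB wrist",fit(im,"lower_bearing",(629,86),K,E),"cup",fit(im,"lower_cup",(623.4,165.4),K,E))
print("LB top",fit(i,"lower_bearing",(629,86),t["K"],t["extrinsics"]))
go(446.6,-3)
E
```

```text
LB wrist (array([628.27600089,  85.95542071]), np.float64(0.5300256609916687)) cup (array([623.56982231, 165.88362255]), np.float64(0.56484454870224))
LB top (array([629.10745765,  86.1667264 ]), np.float64(0.7643114328384399))
t 20.02 at [632.9  86.5  88.6] yaw 1.6547 open mm 59.7 F [ 0.   0.6 -0. ] -> tool shift cm [ -7.35 -19.31   0.  ] rz None
```

The lower bearing is placed: the top camera gives (629.1,86.2) and the wrist (628.3,86.0), against a target of about (629.3,86). Next is the upper bearing.

Request:
apply_moves(
  series="-0.92 -2.37 0 0 0 0 -0.15; -0.92 -2.37 0 0 0 0 -0.15; -0.92 -2.37 0 0 0 0 -0.15; -0.92 -2.37 0 0 0 0 -0.15; -0.92 -2.37 0 0 0 0 -0.15; -0.92 -2.37 0 0 0 0 -0.15; -0.92 -2.37 0 0 0 0 -0.15; -0.92 -2.37 0 0 0 0 -0.15; 0 0 2 0 0 0 -0.15; 0 0 2 0 0 0 -0.15",
)

```text
clock: 20.85
eef_pos: [446.1, -3.8, 43.3]
tcp_rot: [3.139, 0.0, 1.654]
contact_force: [0.6, 0.5, -0.1]
opening: 0.575
```

Request:
apply_moves(
  series="0 0 1.5 0 0 0 -0.15; 0 0 1.5 0 0 0 -0.15; 0 0 0 0 0 0 -0.15; 0 0 0 0 0 0 -0.15; 0 0 0 0 0 0 -0.15; 0 0 0 0 0 0 -0.15; 0 0 0 0 0 0 -0.15; 0 0 0 0 0 0 -0.15; 0 0 0 0 0 0 -0.15; 0 0 0 0 0 0 -0.15",
)

```text
clock: 21.68
eef_pos: [446.7, -3.2, 12.9]
tcp_rot: [3.141, 0.0, 1.655]
contact_force: [0.6, -0.4, 0.0]
opening: 0.576
```

```bash
python3 - <<'E'
from h import *
c=r.camera_info("wrist");K,E=c["K"],c["extrinsics"];im=r.grab_frame("wrist")
print("UB wrist",fit(im,"upper_bearing",(446.7,-3),K,E),"cover",fit(im,"top_cover",(450.3,88),K,E))
go(446.9,-3.1,-15.3)
E
```

```text
UB wrist (array([444.98972626,  -2.22602921]), np.float64(0.426161527633667)) cover (array([450.29844389,  87.43631339]), np.float64(0.7388025522232056))
t 21.73 at [446.6  -3.3  12.8] yaw 1.6548 open mm 48.7 F [-0.1  0.2 -0.4] -> tool shift cm [0.01 0.04 2.81] rz None
```

Request:
apply_moves(
  series="0.04 0.01 1 0 0 0 -0.15; 0 0 1 0 0 0 -0.15; 0 0 0.6 0 0 0 -0.15; 0 0 0.2 0 0 0 -0.15; 0 0 0 0 0 0 -0.15; 0 0 0 0 0 0 -0.15; 0 0 0 0 0 0 -0.05; 0 0 0 0 0 0 0.05; 0 0 0 0 0 0 0.15; 0 0 0 0 0 0 0.3",
  squeeze=40,
)

```text
clock: 22.57
eef_pos: [446.8, -2.9, -14.8]
tcp_rot: [3.141, 0.0, 1.655]
contact_force: [-1.4, -0.3, 6.5]
opening: 0.439
```

Request:
apply_moves(
  series="0 0 0 0 0 0 0.3; 0 0 0 0 0 0 0.3; 0 0 0 0 0 0 0.3; 0 0 0 0 0 0 0.3; 0 0 0 0 0 0 0.3; 0 0 0 0 0 0 0.3; 0 0 0 0 0 0 0.3; 0 0 0 0 0 0 0.3; 0 0 0 0 0 0 0.3; 0 0 0 0 0 0 0.3",
)

```text
clock: 23.4
eef_pos: [446.8, -2.9, -14.8]
tcp_rot: [3.141, 0.0, 1.655]
contact_force: [-0.8, 1.0, 6.7]
opening: 0.443
```

Request:
apply_moves(
  series="0 0 -0.05 0 0 0 0.3; 0 0 -0.3 0 0 0 0.3; 0 0 -1 0 0 0 0.3; 0 0 -1.5 0 0 0 0.3; 0 0 -1.5 0 0 0 0.3; 0 0 -0.7 0 0 0 0.3; -0.1 2.36 0 0 0 0 0.3; -0.1 2.36 0 0 0 0 0.3; -0.1 2.36 0 0 0 0 0.3; -0.1 2.36 0 0 0 0 0.3",
)

```text
clock: 24.23
eef_pos: [542.1, 1.1, 35.7]
tcp_rot: [3.141, 0.0, 1.655]
contact_force: [0.7, 0.6, -0.5]
opening: 0.438
```

Request:
apply_moves(
  series="-0.06 2.36 0 0 0 0 0.3; -0.06 2.36 0 0 0 0 0.3; -0.06 2.36 0 0 0 0 0.3; -0.06 2.36 0 0 0 0 0.3; 0 0 0 0 0 0 0.3; 0 0 0 0 0 0 0.3; 0 0 0 0 0 0 0.3; 0 0 0 0 0 0 0.3; 0 0 0 0 0 0 0.3; 0 0 0 0 0 0 0.3",
)

```text
clock: 25.07
eef_pos: [634.5, 6.6, 35.2]
tcp_rot: [-3.141, -0.0, 1.655]
contact_force: [-0.4, 0.4, 0.1]
opening: 0.44
```

```bash
python3 - <<'E'
from h import *
s=r.sense();p=s['eef_pos'];c=r.camera_info("wrist");K,E=c["K"],c["extrinsics"];im=r.grab_frame("wrist")
print("held",fit(im,"upper_bearing",p[:2],K,E,z0=p[2]+17.8),"LB",fit(im,"lower_bearing",(629,86),K,E))
go(635.4,6.4,-14.5)
E
```

```text
held (array([634.68221669,   7.0834483 ]), np.float64(0.348152756690979)) LB (array([629.53215485,  83.8148262 ]), np.float64(0.524461567401886))
t 25.12 at [634.6   6.6  35.2] yaw 1.6548 open mm 37.4 F [-0.8 -0.6 -0.8] -> tool shift cm [-0.02  0.07  4.97] rz None
```

Request:
apply_moves(
  series="-0.03 0.08 1.3 0 0 0 0.3; 0 0 1.3 0 0 0 0.3; 0 0 1.3 0 0 0 0.3; 0 0 0.6 0 0 0 0.3; 0 0 0.3 0 0 0 0.3; 0 0 0.1 0 0 0 0.3; 0 0 0.08 0 0 0 0.3; 0 0 0 0 0 0 0.3; 0 0 0 0 0 0 0.3; 0 0 0 0 0 0 0.3",
)

```text
clock: 25.95
eef_pos: [634.9, 6.4, -14.7]
tcp_rot: [-3.139, -0.0, 1.655]
contact_force: [-5.3, -0.1, 7.3]
opening: 0.442
```

Request:
apply_moves(
  series="0 0 0 0 0 0 0.1; 0 0 0 0 0 0 0; 0 0 0 0 0 0 -0.1; 0 0 0 0 0 0 -0.15; 0 0 0 0 0 0 -0.15; 0 0 0 0 0 0 -0.15; 0 0 -1 0 0 0 -0.25; 0 0 -2 0 0 0 -0.25; 0 0 -2 0 0 0 -0.25; 0 0 -2 0 0 0 -0.25",
)

```text
clock: 26.78
eef_pos: [635.9, 6.4, 56.6]
tcp_rot: [-3.141, -0.0, 1.655]
contact_force: [0.7, -0.5, -0.2]
opening: 0.622
```

```bash
python3 - <<'E'
from h import *
t=r.camera_info("top");i=r.grab_frame("top");cv2.imwrite("pics/top2.png",i)
for n,p in dict(lower_bearing=(629,86),upper_bearing=(635.4,6.4),lower_cup=(624,165)).items(): print(n,"top",fit(i,n,p,t["K"],t["extrinsics"]))
go(450.6,88.2)
E
```

```text
lower_bearing top (array([635.26008873,  84.85771904]), np.float64(0.06127914413809776))
upper_bearing top (array([635.44682617,   6.35693359]), np.float64(0.4134998321533203))
lower_cup top (array([630.86936035, 160.16739502]), np.float64(-0.00385615904815495))
t 26.83 at [638.4   6.4  60.8] yaw 1.6548 open mm 53.1 F [1.4 0.1 3.8] -> tool shift cm [  9.73 -18.03   0.  ] rz None
```

Request:
apply_moves(
  series="1.21 -2.216 0 0 0 0 -0.27; 1.21 -2.216 0 0 0 0 -0.27; 1.21 -2.216 0 0 0 0 -0.27; 1.21 -2.216 0 0 0 0 -0.27; 1.21 -2.216 0 0 0 0 -0.27; 1.21 -2.216 0 0 0 0 -0.27; 1.21 -2.216 0 0 0 0 -0.27; 1.21 -2.216 0 0 0 0 -0.27; 0 0 2 0 0 0 -0.27; 0 0 1.5 0 0 0 -0.27",
)

```text
clock: 27.67
eef_pos: [450.8, 88.6, 20.9]
tcp_rot: [3.14, -0.0, 1.656]
contact_force: [0.8, -0.4, 0.2]
opening: 0.639
```

Request:
apply_moves(
  series="0 0 0 0 0 0 -0.27; 0 0 0 0 0 0 -0.27; 0 0 0 0 0 0 -0.27; 0 0 0 0 0 0 -0.27; 0 0 0 0 0 0 -0.27; 0 0 0 0 0 0 -0.27; 0 0 0 0 0 0 -0.27; 0 0 0 0 0 0 -0.27; 0 0 0 0 0 0 -0.27; 0 0 0 0 0 0 -0.27",
)

```text
clock: 28.5
eef_pos: [451.2, 87.9, 20.3]
tcp_rot: [-3.142, 0.0, 1.655]
contact_force: [0.1, 0.1, 0.6]
opening: 0.634
```

```bash
python3 - <<'E'
from h import *
c=r.camera_info("wrist");K,E=c["K"],c["extrinsics"];im=r.grab_frame("wrist");cv2.imwrite("pics/w7.png",im)
print("TC wrist",fit(im,"top_cover",(450.5,88),K,E),"spacer",fit(im,"spacer",(448.5,180),K,E))
go(450.5,88,-15)
t=r.camera_info("top");i=r.grab_frame("top")
for n,p in dict(lower_bearing=(629,86),upper_bearing=(635.4,6.4),lower_cup=(624,165)).items(): print(n,"top",fit(i,n,p,t["K"],t["extrinsics"]))
E
```

```text
TC wrist (array([450.58353662,  88.32031608]), np.float64(0.6842911243438721)) spacer (array([448.06520817, 179.37957311]), np.float64(0.6150628328323364))
t 28.55 at [451.2  88.   20.3] yaw 1.6548 open mm 54.3 F [-0.1  0.3  0.4] -> tool shift cm [ 0.01 -0.07  3.53] rz None
lower_bearing top (array([629.14281235,  85.73637848]), np.float64(0.8752274513244629))
upper_bearing top (array([635.42658939,   6.46660967]), np.float64(0.9023548364639282))
lower_cup top (array([624., 165.]), np.float64(0.5999998450279236))
```

Both bearings are confirmed in place from the top: (629.1,85.7) and (635.4,6.5). Now the top cover.

Request:
apply_moves(
  series="0.02 -0.06 1.2 0 0 0 -0.27; 0 0 1.2 0 0 0 -0.27; 0 0 0.7 0 0 0 -0.27; 0 0 0.38 0 0 0 -0.27; 0 0 0 0 0 0 -0.27; 0 0 0 0 0 0 -0.2; 0 0 0 0 0 0 -0.1; 0 0 0 0 0 0 0; 0 0 0 0 0 0 0.2; 0 0 0 0 0 0 0.2",
  squeeze=35,
)

```text
clock: 29.43
eef_pos: [451.0, 88.2, -13.7]
tcp_rot: [3.141, -0.0, 1.655]
contact_force: [-1.7, 0.1, 5.9]
opening: 0.506
```

Request:
apply_moves(
  series="0 0 0 0 0 0 0.2; 0 0 0 0 0 0 0.2; 0 0 0 0 0 0 0.2; 0 0 0 0 0 0 0.2; 0 0 0 0 0 0 0.2; 0 0 0 0 0 0 0.2; 0 0 0 0 0 0 0.2; 0 0 0 0 0 0 0.2; 0 0 0 0 0 0 0.2; 0 0 0 0 0 0 0.2",
)

```text
clock: 30.27
eef_pos: [451.0, 88.2, -13.7]
tcp_rot: [3.141, -0.0, 1.655]
contact_force: [-1.6, 0.1, 6.3]
opening: 0.51
```

Request:
apply_moves(
  series="0 0 -0.1 0 0 0 0.2; 0 0 -0.4 0 0 0 0.2; 0 0 -1 0 0 0 0.2; 0 0 -1.5 0 0 0 0.2; 0 0 -1.5 0 0 0 0.2; 0 0 -0.7 0 0 0 0.2; -1.766 1.759 0 0 0 0 0.2; -1.766 1.759 0 0 0 0 0.2; -1.766 1.759 0 0 0 0 0.2; -1.766 1.759 0 0 0 0 0.2",
)

```text
clock: 31.1
eef_pos: [527.6, 22.9, 38.2]
tcp_rot: [3.141, 0.0, 1.655]
contact_force: [0.9, 0.8, -0.2]
opening: 0.508
```

Request:
apply_moves(
  series="-1.766 1.759 0 0 0 0 0.2; -1.766 1.759 0 0 0 0 0.2; -1.766 1.759 0 0 0 0 0.2; -1.766 1.759 0 0 0 0 0.2; -1.766 1.759 0 0 0 0 0.2; -1.766 1.759 0 0 0 0 0.2; 0 0 0 0 0 0 0.2; 0 0 0 0 0 0 0.2; 0 0 0 0 0 0 0.2; 0 0 0 0 0 0 0.2",
)

```text
clock: 31.93
eef_pos: [639.6, -72.5, 37.4]
tcp_rot: [-3.14, -0.0, 1.655]
contact_force: [-0.1, -0.2, -0.6]
opening: 0.509
```

```bash
python3 - <<'E'
from h import *
s=r.sense();p=s['eef_pos'];c=r.camera_info("wrist");K,E=c["K"],c["extrinsics"];im=r.grab_frame("wrist")
for z in(14,17,20):print(z,"held",fit(im,"top_cover",p[:2],K,E,z0=p[2]+z))
print("UB",fit(im,"upper_bearing",(635.4,6.4),K,E))
go(641.1,-73,-13.6)
cv2.imwrite("pics/w8.png",np.hstack([cv2.resize(im[100:340,180:460],(400,343)),cv2.resize(r.grab_frame("side")[130:290,240:427],(400,343))]))
E
```

```text
14 held (array([639.01995456, -73.44734124]), np.float64(0.5146394968032837))
17 held (array([638.68389613, -71.87527627]), np.float64(0.4614924192428589))
20 held (array([638.75518214, -69.80516518]), np.float64(0.4062688946723938))
UB (array([634.71077881,   4.48972168]), np.float64(0.583931565284729))
t 31.98 at [639.8 -72.4  37.5] yaw 1.6554 open mm 43.5 F [-0.   0.3  0.2] -> tool shift cm [-0.07  0.13  5.11] rz None
```

View pics/w8.png

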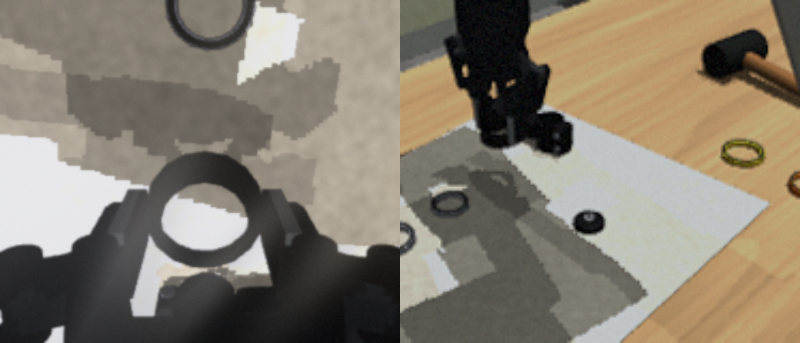

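The cover is held level: its ring is at (205,210) in the left half of the picture. I'll lower it into its slot.

Request:
apply_moves(
  series="-0.06 0.13 1.3 0 0 0 0.2; 0 0 1.3 0 0 0 0.2; 0 0 1.3 0 0 0 0.2; 0 0 0.7 0 0 0 0.2; 0 0 0.3 0 0 0 0.2; 0 0 0.1 0 0 0 0.2; 0 0 0.09 0 0 0 0.2; 0 0 0 0 0 0 0.2; 0 0 0 0 0 0 0.2; 0 0 0 0 0 0 0.2",
)

```text
clock: 32.87
eef_pos: [641.7, -73.6, -13.6]
tcp_rot: [-3.141, -0.0, 1.655]
contact_force: [-2.0, 0.8, 2.8]
opening: 0.503
```

Request:
apply_moves(
  series="0 0 0 0 0 0 0; 0 0 0 0 0 0 -0.1; 0 0 0 0 0 0 -0.2; 0 0 0 0 0 0 -0.27; 0 0 0 0 0 0 -0.27; 0 0 0 0 0 0 -0.27; 0 0 -1 0 0 0 -0.27; 0 0 -2 0 0 0 -0.27; 0 0 -2 0 0 0 -0.27; 0 0 -2 0 0 0 -0.1",
)

```text
clock: 33.7
eef_pos: [641.9, -73.6, 57.9]
tcp_rot: [-3.141, -0.0, 1.655]
contact_force: [-0.0, 0.8, -0.4]
opening: 0.55
```

```bash
python3 - <<'E'
from h import *
c=r.camera_info("wrist");K,E=c["K"],c["extrinsics"];im=r.grab_frame("wrist")
print("TC wrist",fit(im,"top_cover",(641,-73),K,E));go(448.8,180)
E
```

```text
TC wrist (array([641.43326688, -73.67185752]), np.float64(0.7092195153236389))
t 33.75 at [644.5 -73.9  62.2] yaw 1.6548 open mm 47.0 F [ 2.3 -1.3  3.4] -> tool shift cm [ 26.94 -17.37   0.  ] rz None
```

Request:
apply_moves(
  series="2.986 -1.899 0 0 0 0 -0.05; 2.986 -1.899 0 0 0 0 -0.05; 2.986 -1.899 0 0 0 0 -0.05; 2.986 -1.899 0 0 0 0 -0.05; 2.986 -1.899 0 0 0 0 -0.05; 2.986 -1.899 0 0 0 0 -0.05; 2.986 -1.899 0 0 0 0 -0.05; 2.986 -1.899 0 0 0 0 -0.05; 2.986 -1.899 0 0 0 0 -0.05; 0 0 2 0 0 0 -0.05",
)

```text
clock: 34.58
eef_pos: [448.0, 184.0, 39.3]
tcp_rot: [3.138, -0.002, 1.657]
contact_force: [1.4, 0.3, -0.6]
opening: 0.519
```

Request:
apply_moves(
  series="0 0 1.5 0 0 0 -0.05; 0 0 0 0 0 0 -0.05; 0 0 0 0 0 0 -0.05; 0 0 0 0 0 0 -0.05; 0 0 0 0 0 0 -0.05; 0 0 0 0 0 0 -0.05; 0 0 0 0 0 0 -0.05; 0 0 0 0 0 0 -0.05; 0 0 0 0 0 0 -0.05; 0 0 0 0 0 0 -0.05",
)

```text
clock: 35.42
eef_pos: [449.3, 179.8, 21.7]
tcp_rot: [3.141, -0.0, 1.655]
contact_force: [0.9, 0.2, -0.2]
opening: 0.525
```

```bash
python3 - <<'E'
from h import *
c=r.camera_info("wrist");K,E=c["K"],c["extrinsics"];im=r.grab_frame("wrist");cv2.imwrite("pics/w9.png",im)
print("SP wrist",fit(im,"spacer",(448.6,180),K,E))
go(448.6,180,-8)
t=r.camera_info("top");i=r.grab_frame("top");cv2.imwrite("pics/top3.png",i)
for n,p in dict(top_cover=(641.5,-73.6),upper_bearing=(635.4,6.4),lower_bearing=(629,86)).items(): print(n,"top",fit(i,n,p,t["K"],t["extrinsics"]))
print("stem",clampfit(i,t["K"],t["extrinsics"],(338,155),9))
i0=cv2.imread("pics/top0.png");q=contours(i0,(150,225,45,45),80)
for k in q:print("spacer area method",locate("spacer",k,t["K"],t["extrinsics"]))
E
```

```text
SP wrist (array([448.0063456 , 179.89128794]), np.float64(0.5629680752754211))
t 35.47 at [449.2 179.8  21.6] yaw 1.6547 open mm 44.6 F [ 0.   0.1 -0.2] -> tool shift cm [ 0.02 -0.06  2.96] rz None
top_cover top (array([641.5, -73.6]), np.float64(0.9599997997283936))
upper_bearing top (array([635.43470306,   6.47259445]), np.float64(0.9024009108543396))
lower_bearing top (array([629.19110985,  85.67351456]), np.float64(0.8758032321929932))
stem (array([ 647.25130672, -151.76585984]), 1.010387816652552)
spacer area method (array([449.23159232, 180.37363563]), 1.0285608783420275)
```

Request:
apply_moves(
  series="0.01 -0.05 1 0 0 0 -0.05; 0 0 1 0 0 0 -0.05; 0 0 0.5 0 0 0 -0.05; 0 0 0.16 0 0 0 -0.05; 0 0 0 0 0 0 -0.05; 0 0 0 0 0 0 0.05; 0 0 0 0 0 0 0.15; 0 0 0 0 0 0 0.25; 0 0 0 0 0 0 0.45; 0 0 0 0 0 0 0.45",
  squeeze=30,
)

```text
clock: 36.35
eef_pos: [448.9, 180.0, -4.6]
tcp_rot: [3.141, -0.0, 1.655]
contact_force: [-1.1, -0.0, 4.2]
opening: 0.379
```

Request:
apply_moves(
  series="0 0 0 0 0 0 0.45; 0 0 0 0 0 0 0.45; 0 0 0 0 0 0 0.45; 0 0 0 0 0 0 0.45; 0 0 0 0 0 0 0.45; 0 0 0 0 0 0 0.45; 0 0 0 0 0 0 0.45; 0 0 0 0 0 0 0.45; 0 0 0 0 0 0 0.45; 0 0 0 0 0 0 0.45",
)

```text
clock: 37.18
eef_pos: [448.9, 180.0, -4.6]
tcp_rot: [3.141, -0.0, 1.655]
contact_force: [-0.6, -0.8, 5.4]
opening: 0.379
```

Request:
apply_moves(
  series="0 0 -0.1 0 0 0 0.45; 0 0 -0.4 0 0 0 0.45; 0 0 -1 0 0 0 0.45; 0 0 -1.5 0 0 0 0.45; 0 0 -2 0 0 0 0.45; 0 0 -1 0 0 0 0.45; -1.3 0.85 0 0 0 0 0.45; -2.6 1.7 0 0 0 0 0.45; -2.6 1.7 0 0 0 0 0.45; -2.6 1.7 0 0 0 0 0.45",
)

```text
clock: 38.02
eef_pos: [516.5, 93.5, 55.7]
tcp_rot: [3.141, -0.0, 1.656]
contact_force: [0.0, 0.3, -0.1]
opening: 0.376
```

Request:
apply_moves(
  series="-2.6 1.7 0 0 0 0 0.45; -2.6 1.7 0 0 0 0 0.45; -2.6 1.7 0 0 0 0 0.45; -2.6 1.7 0 0 0 0 0.45; -2.6 1.7 0 0 0 0 0.45; -2.6 1.7 0 0 0 0 0.45; -1.59 0.92 0 0 0 0 0.45; -0.6 0 0 0 0 0 0.45; 0 0 0 0 0 0 0.45; 0 0 0 0 0 0 0.45",
)

```text
clock: 38.85
eef_pos: [640.4, -73.4, 54.9]
tcp_rot: [-3.14, -0.0, 1.654]
contact_force: [0.5, -0.7, -0.4]
opening: 0.376
```

Request:
apply_moves(
  series="0 0 0 0 0 0 0.45; 0 0 0 0 0 0 0.45; 0 0 0 0 0 0 0.45; 0 0 0 0 0 0 0.45; 0 0 0 0 0 0 0.45; 0 0 0 0 0 0 0.45; 0 0 0 0 0 0 0.45; 0 0 0 0 0 0 0.45; 0 0 0 0 0 0 0.45; 0 0 0 0 0 0 0.45",
)

```text
clock: 39.68
eef_pos: [641.4, -73.7, 55.0]
tcp_rot: [-3.142, -0.0, 1.655]
contact_force: [0.6, 0.1, 0.1]
opening: 0.375
```

```bash
python3 - <<'E'
from h import *
s=r.sense();p=s['eef_pos'];c=r.camera_info("wrist");K,E=c["K"],c["extrinsics"];im=r.grab_frame("wrist")
print("held",fit(im,"spacer",p[:2],K,E,z0=p[2]+7.6),"TC",fit(im,"top_cover",(641.5,-73.6),K,E))
go(641.7,-73.6,10.6)
cv2.imwrite("pics/w10.png",np.hstack([cv2.resize(im[100:340,180:460],(400,343)),cv2.resize(r.grab_frame("side")[130:290,240:427],(400,343))]))
E
```

```text
held (array([640.66278498, -73.70515214]), np.float64(0.30997979640960693)) TC (array([641.43439416, -73.70312409]), np.float64(0.6035432815551758))
t 39.73 at [641.3 -73.8  54.9] yaw 1.6547 open mm 32.3 F [ 0.  -0.7  1.1] -> tool shift cm [0.01 0.04 4.43] rz None
```

View pics/w10.png

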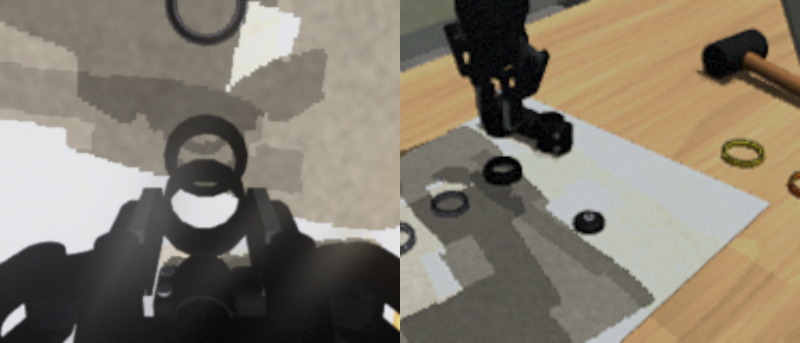

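The spacer is held upright at (205,205), above the cover at (205,150), with both fits on the same axis. I'll lower it 44 mm.

Request:
apply_moves(
  series="0.01 0.03 1.2 0 0 0 0.45; 0 0 1.2 0 0 0 0.45; 0 0 1 0 0 0 0.45; 0 0 0.5 0 0 0 0.45; 0 0 0.25 0 0 0 0.45; 0 0 0.15 0 0 0 0.45; 0 0 0.07 0 0 0 0.45; 0 0 0.05 0 0 0 0.45; 0 0 0 0 0 0 0.45; 0 0 0 0 0 0 0.45",
)

```text
clock: 40.62
eef_pos: [641.9, -73.6, 11.2]
tcp_rot: [3.141, 0.0, 1.655]
contact_force: [-0.4, 0.6, -0.2]
opening: 0.376
```

```bash
python3 -c "
from h import *
go(641.7,-73.6,10.6)"
```

```text
t 40.62 at [641.9 -73.6  11.2] yaw 1.6548 open mm 32.0 F [-0.4  0.6 -0.2] -> tool shift cm [ 0.   -0.02  0.06] rz None
```

Request:
apply_moves(
  series="0 0 0.03 0 0 0 0.45; 0 0 0.03 0 0 0 0.45; 0 0 0.03 0 0 0 0.45; 0 0 0 0 0 0 0.45; 0 0 0 0 0 0 0.45; 0 0 0 0 0 0 0.3; 0 0 0 0 0 0 0.2; 0 0 0 0 0 0 0.1; 0 0 0 0 0 0 0; 0 0 0 0 0 0 -0.05",
)

```text
clock: 41.45
eef_pos: [641.5, -73.6, 9.8]
tcp_rot: [-3.141, -0.0, 1.655]
contact_force: [0.5, 0.0, -0.1]
opening: 0.525
```

Request:
apply_moves(
  series="0 0 0 0 0 0 -0.05; 0 0 0 0 0 0 -0.05; 0 0 -0.5 0 0 0 -0.05; 0 0 -1 0 0 0 -0.05; 0 0 -2 0 0 0 -0.05; 0 0 -2 0 0 0 -0.05; 0 0 -1 0 0 0 -0.05; 0 0 0 0 0 0 -0.05; 0 0 0 0 0 0 -0.05; 0 0 0 0 0 0 -0.05",
)

```text
clock: 42.28
eef_pos: [641.0, -73.5, 74.2]
tcp_rot: [-3.141, -0.0, 1.655]
contact_force: [0.2, 0.3, -0.6]
opening: 0.523
```

```bash
python3 - <<'E'
from h import *
c=r.camera_info("wrist");K,E=c["K"],c["extrinsics"];im=r.grab_frame("wrist");cv2.imwrite("pics/w11.png",im)
print("SP",fit(im,"spacer",(641.5,-73.6),K,E,z0=18))
go(507.2,-79)
E
```

```text
SP (array([641.14522413, -73.12772632]), np.float64(0.35270750522613525))
t 42.33 at [640.9 -73.5  73.9] yaw 1.6548 open mm 44.6 F [ 0.3  1.2 -0.7] -> tool shift cm [  0.57 -13.36   0.  ] rz None
```

Request:
apply_moves(
  series="0.1 -2.24 0 0 0 0 -0.05; 0.1 -2.24 0 0 0 0 -0.05; 0.1 -2.24 0 0 0 0 -0.05; 0.1 -2.24 0 0 0 0 -0.05; 0.1 -2.24 0 0 0 0 -0.05; 0.1 -2.24 0 0 0 0 -0.05; 0 0 2 0 0 0 -0.05; 0 0 2 0 0 0 -0.05; 0 0 1.4 0 0 0 -0.05; 0 0 0.9 0 0 0 -0.05",
)

```text
clock: 43.17
eef_pos: [505.6, -78.7, 9.8]
tcp_rot: [-3.139, -0.001, 1.655]
contact_force: [-0.3, 0.3, 0.1]
opening: 0.524
```

Request:
apply_moves(
  series="0 0 0 0 0 0 -0.05; 0 0 0 0 0 0 -0.05; 0 0 0 0 0 0 -0.05; 0 0 0 0 0 0 -0.05; 0 0 0 0 0 0 -0.05; 0 0 0 0 0 0 -0.05; 0 0 0 0 0 0 -0.05; 0 0 0 0 0 0 -0.05; 0 0 0 0 0 0 -0.05; 0 0 0 0 0 0 -0.05",
)

```text
clock: 44.0
eef_pos: [507.2, -78.9, 11.9]
tcp_rot: [3.142, 0.0, 1.655]
contact_force: [0.4, -0.1, 0.2]
opening: 0.527
```

```bash
python3 - <<'E'
from h import *
c=r.camera_info("wrist");K,E=c["K"],c["extrinsics"];im=r.grab_frame("wrist");cv2.imwrite("pics/w12.png",im)
print("cap",fit(im,"top_cap",(507.2,-79),K,E),"spacer",fit(im,"spacer",(641.5,-73.6),K,E,z0=18))
go(507.2,-79.1,-13.5)
t=r.camera_info("top");i=r.grab_frame("top");cv2.imwrite("pics/top4.png",i)
for n,p,z in(("top_cover",(641.5,-73.6),3),("spacer",(641.5,-73.6),18)): print(n,"top",fit(i,n,p,t["K"],t["extrinsics"],z0=z))
print("spacer hole",clampfit(i,t["K"],t["extrinsics"],tuple(int(v) for v in proj([[641.5,-73.6,20]],t["K"],t["extrinsics"])[0].round()),9,14.4,35,3.,(641.5,-73.6)))
E
```

```text
cap (array([506.97433888, -79.30070702]), np.float64(0.4819735288619995)) spacer (array([637.99740655, -72.56783605]), np.float64(0.3123888671398163))
t 44.05 at [507.2 -78.9  11.9] yaw 1.6548 open mm 44.6 F [-0.4  0.8 -0.8] -> tool shift cm [-0.02 -0.01  2.54] rz None
top_cover top (array([643.78574219, -73.04697266]), np.float64(0.40446996688842773))
spacer top (array([638.49089432, -73.99685936]), np.float64(0.37524479627609253))
spacer hole (array([638.27198949, -71.01630334]), 2.83476485109177)
```

Request:
apply_moves(
  series="-0.02 0 1 0 0 0 -0.05; 0 0 1 0 0 0 -0.05; 0 0 0.4 0 0 0 -0.05; 0 0 0.2 0 0 0 -0.05; 0 0 0 0 0 0 -0.05; 0 0 0 0 0 0 0.05; 0 0 0 0 0 0 0.15; 0 0 0 0 0 0 0.25; 0 0 0 0 0 0 0.45; 0 0 0 0 0 0 0.45",
  squeeze=35,
)

```text
clock: 44.93
eef_pos: [507.5, -79.1, -13.7]
tcp_rot: [3.141, 0.0, 1.655]
contact_force: [-1.0, 0.6, 5.1]
opening: 0.361
```

Request:
apply_moves(
  series="0 0 0 0 0 0 0.45; 0 0 0 0 0 0 0.45; 0 0 0 0 0 0 0.45; 0 0 0 0 0 0 0.45; 0 0 0 0 0 0 0.45; 0 0 0 0 0 0 0.45; 0 0 0 0 0 0 0.45; 0 0 0 0 0 0 0.45; 0 0 0 0 0 0 0.45; 0 0 0 0 0 0 0.45",
)

```text
clock: 45.77
eef_pos: [507.5, -79.1, -13.7]
tcp_rot: [3.141, 0.0, 1.655]
contact_force: [-1.7, 0.7, 6.9]
opening: 0.36
```

```bash
python3 -c "
from h import *
go(647,-152.3)
i=r.grab_frame('top');cv2.imwrite('pics/top5.png',i)
def z(i,u,v,w,s):return cv2.resize(cv2.convertScaleAbs(i[v:v+w,u:u+w],alpha=1.7),(400,400),interpolation=cv2.INTER_CUBIC)
c=r.camera_info('top');u,v=proj([[641.5,-73.6,20]],c['K'],c['extrinsics'])[0].round().astype(int)
k=r.grab_frame('side');a=r.camera_info('side');p,q=proj([[641.5,-73.6,20]],a['K'],a['extrinsics'])[0].round().astype(int)
cv2.imwrite('pics/sp.png',np.hstack([z(cv2.imread('pics/top4.png'),u-20,v-20,40,10),z(k,p-25,q-25,50,8)]))"
```

```text
t 45.77 at [507.5 -79.1 -13.7] yaw 1.6548 open mm 30.6 F [-1.7  0.7  6.9] -> tool shift cm [-8.46 13.29  0.  ] rz None
```

View pics/sp.png

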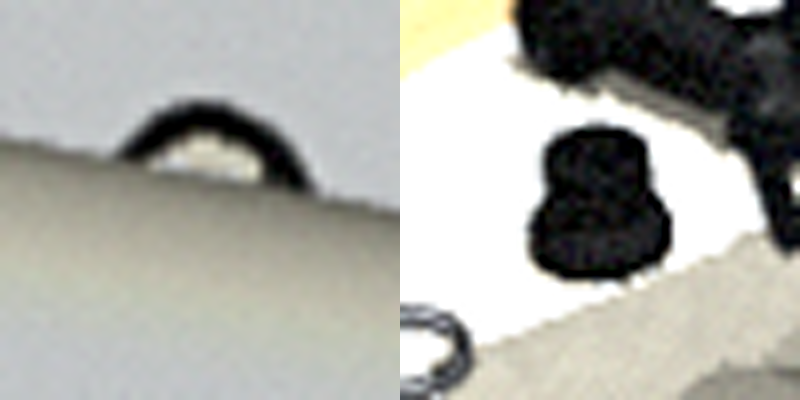

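The side crop shows the spacer (598,155) standing upright and centred on the cover (600,235). Next the top cap goes to the stem.

Request:
apply_moves(
  series="0 0 -0.1 0 0 0 0.45; 0 0 -0.4 0 0 0 0.45; 0 0 -1 0 0 0 0.45; 0 0 -1.5 0 0 0 0.45; 0 0 -2 0 0 0 0.45; 0 0 -1 0 0 0 0.45; -0.7 1.1 0 0 0 0 0.45; -1.41 2.21 0 0 0 0 0.45; -1.41 2.21 0 0 0 0 0.45; -1.41 2.21 0 0 0 0 0.45",
)

```text
clock: 46.7
eef_pos: [589.5, -122.2, 46.7]
tcp_rot: [3.141, 0.0, 1.655]
contact_force: [1.6, 0.5, 0.2]
opening: 0.358
```

Request:
apply_moves(
  series="-1.41 2.21 0 0 0 0 0.45; -1.41 2.21 0 0 0 0 0.45; -0.72 1.13 0 0 0 0 0.45; 0 0 0 0 0 0 0.45; 0 0 0 0 0 0 0.45; 0 0 0 0 0 0 0.45; 0 0 0 0 0 0 0.45; 0 0 0 0 0 0 0.45; 0 0 0 0 0 0 0.45; 0 0 0 0 0 0 0.45",
)

```text
clock: 47.53
eef_pos: [646.4, -152.1, 46.1]
tcp_rot: [-3.142, -0.0, 1.655]
contact_force: [0.5, -0.7, -0.2]
opening: 0.362
```

```bash
python3 - <<'E'
from h import *
s=r.sense();p=s['eef_pos'];c=r.camera_info("wrist");K,E=c["K"],c["extrinsics"];im=r.grab_frame("wrist");cv2.imwrite("pics/w13.png",im)
print("held",fit(im,"top_cap",p[:2],K,E,z0=p[2]+16.7))
go(646.8,-152.3,26.5)
t=r.camera_info("top");i=r.grab_frame("top")
E
```

```text
held (array([ 645.53808442, -152.02119072]), np.float64(0.25209906697273254))
t 47.58 at [ 646.5 -152.2   46. ] yaw 1.6549 open mm 30.8 F [-0.1 -0.6  0.2] -> tool shift cm [-0.02  0.03  1.95] rz None
```

Request:
apply_moves(
  series="0 0.02 0.7 0 0 0 0.45; 0 0 0.5 0 0 0 0.45; 0 0 0.3 0 0 0 0.45; 0 0 0.2 0 0 0 0.45; 0 0 0.1 0 0 0 0.45; 0 0 0.05 0 0 0 0.45; 0 0 0 0 0 0 0.45; 0 0 0 0 0 0 0.45; 0 0 0 0 0 0 0.45; 0 0 0 0 0 0 0.45",
)

```text
clock: 48.47
eef_pos: [647.0, -152.4, 27.6]
tcp_rot: [3.141, 0.0, 1.655]
contact_force: [-0.7, 0.4, -0.0]
opening: 0.358
```

Request:
apply_moves(
  series="0 0 0.03 0 0 0 0.45; 0 0 0.03 0 0 0 0.45; 0 0 0.03 0 0 0 0.45; 0 0 0.03 0 0 0 0.45; 0 0 0 0 0 0 0.45; 0 0 0 0 0 0 0.45; 0 0 0 0 0 0 0.45; 0 0 0 0 0 0 0.45; 0 0 0 0 0 0 0.45; 0 0 0 0 0 0 0.45",
)

```text
clock: 49.3
eef_pos: [647.0, -152.4, 26.4]
tcp_rot: [3.141, 0.0, 1.655]
contact_force: [-1.8, -0.2, 5.3]
opening: 0.358
```

Contact registered at the expected height, so I'll release and retreat.

Request:
apply_moves(
  series="0 0 0 0 0 0 0.3; 0 0 0 0 0 0 0.2; 0 0 0 0 0 0 0.1; 0 0 0 0 0 0 0; 0 0 0 0 0 0 -0.05; 0 0 0 0 0 0 -0.05; 0 0 0 0 0 0 -0.05; 0 0 -0.5 0 0 0 -0.05; 0 0 -1 0 0 0 -0.05; 0 0 -2 0 0 0 -0.05",
)

```text
clock: 50.13
eef_pos: [645.4, -152.0, 60.2]
tcp_rot: [-3.138, -0.001, 1.655]
contact_force: [0.1, 0.6, -0.2]
opening: 0.523
```

Request:
apply_moves(
  series="0 0 -3 0 0 0 -0.05; 0 0 -3 0 0 0 -0.05; 0 0 -2 0 0 0 -0.05; -0.5 -3 0 0 0 0 -0.05; -0.5 -3 0 0 0 0 -0.05; -0.5 -3 0 0 0 0 -0.05; -0.5 -3 0 0 0 0 -0.05; -0.5 -3 0 0 0 0 -0.05; -0.5 -3 0 0 0 0 -0.05; 0 0 0 0 0 0 -0.05",
)

```text
clock: 50.97
eef_pos: [464.9, -197.5, 141.6]
tcp_rot: [-3.139, -0.001, 1.654]
contact_force: [-0.2, -0.4, -0.7]
opening: 0.524
```

Request:
apply_moves(
  series="-2 -2 0 0 0 0 -0.05; -2 -2 0 0 0 0 -0.05; -2 -2 0 0 0 0 -0.05; -2 -1 0 0 0 0 -0.05; -2 0 0 0 0 0 -0.05; -2 0 0 0 0 0 -0.05; 0 0 0 0 0 0 -0.05; 0 0 0 0 0 0 -0.05; 0 0 0 0 0 0 -0.05; 0 0 0 0 0 0 -0.05",
)

```text
clock: 51.8
eef_pos: [410.4, -322.0, 141.4]
tcp_rot: [-3.142, -0.0, 1.655]
contact_force: [0.5, 0.3, 0.5]
opening: 0.525
```

```bash
python3 - <<'E'
from h import *
t=r.camera_info("top");K,E=t["K"],t["extrinsics"];i=r.grab_frame("top");cv2.imwrite("pics/top6.png",i);o=i.copy()
for n,p,z in(("lower_cup",(624,165),3),("lower_bearing",(629.2,85.7),3),("upper_bearing",(635.4,6.5),3),("top_cover",(641.5,-73.6),3),("spacer",(641.5,-73.6),18),("top_cap",(647,-152.2),43)):
    print(n,*fit(i,n,p,K,E,z0=z,rng=3))
u,v=proj([[641.5,-73.6,20]],K,E)[0].round().astype(int)
print("spacer hole",clampfit(i,K,E,(u,v),9,14.4,35,3.,(641.5,-73.6)))
z=lambda i,u,v,w:cv2.resize(cv2.convertScaleAbs(i[v-w:v+w,u-w:u+w],alpha=1.6),(266,266),interpolation=cv2.INTER_CUBIC)
a=r.camera_info("side");k=r.grab_frame("side");q=proj([[647,-152,45]],a["K"],a["extrinsics"])[0].astype(int);b=proj([[647,-152,45]],K,E)[0].astype(int)
cv2.imwrite("pics/fin.png",np.vstack([cv2.resize(cv2.convertScaleAbs(i[90:310,130:540],alpha=1.5),(798,330)),np.hstack([z(i,u,v,20),z(i,*b,20),z(k,*q,25)])]))
go(0,0)
E
```

```text
lower_cup [624. 165.] 0.5999998450279236
lower_bearing [629.2068437   85.80417678] 0.8715765476226807
upper_bearing [635.42705294   6.41317742] 0.8986629247665405
top_cover [642.5 -74.6] 0.9599997997283936
spacer [638.15938807 -73.44035015] 0.8240612745285034
top_cap [ 644.95553703 -149.96689854] 0.44580182433128357
spacer hole (array([643.45933883, -72.42052785]), 1.296696704525324)
t 51.9 at [ 410.4 -322.   141.3] yaw 1.6557 open mm 44.7 F [-0.8  0.7 -0.4] -> tool shift cm [ 35.56 -38.17   0.  ] rz None
```

View pics/fin.png

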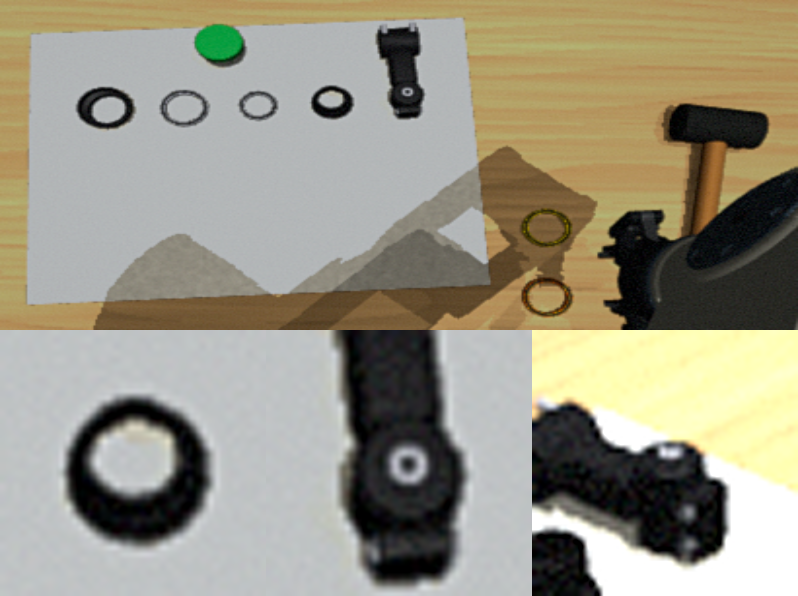

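The overview shows cup, large bearing, small bearing, cover with spacer, and stem with cap in a straight row. The cap is flat with its bolt head at crop (407,463). As a last check, I'll compare the bolt head's position with the bore centre.

```bash
python3 - <<'E'
from h import *
t=r.camera_info("top");K,E=t["K"],t["extrinsics"];i=cv2.imread("pics/top6.png")
b=proj([[647,-152,45]],K,E)[0].astype(int);g=cv2.cvtColor(i,cv2.COLOR_BGR2GRAY).astype(float)[b[1]-4:b[1]+5,b[0]-4:b[0]+5]
w=np.clip(g-55,0,None);yy,xx=np.mgrid[-4:5,-4:5];uv=b+[(w*xx).sum()/w.sum(),(w*yy).sum()/w.sum()]
print("bolt",uv,ray(uv,53.5,K,E))
# spacer: see-through hole = overlap of the spacer top (r14.4,z38) and cover base bore (r~14.5+,z18)
print("stem now vs before: jar/mallet diff", np.abs(i[95:140,220:265].astype(int)-cv2.imread("pics/top0.png")[95:140,220:265]).mean().round(1), np.abs(i[150:200,465:530].astype(int)-cv2.imread("pics/top0.png")[150:200,465:530]).mean().round(1),"bar clamp",np.abs(i[100:135,318:352].astype(int)-cv2.imread("pics/top0.png")[100:135,318:352]).mean().round(1),"cup",np.abs(i[140:182,162:207].astype(int)-cv2.imread("pics/top0.png")[140:182,162:207]).mean().round(1))
E
```

```text
bolt [339.01103753 150.83222958] [ 646.87618899 -151.91569543   53.5       ]
stem now vs before: jar/mallet diff 14.2 10.3 bar clamp 12.0 cup 14.8
```

```bash
python3 -c "
from rig import r
print(r.sense()['clock'], r.sign_off())"
```

```text
the job is handed in; nothing more can be done
51.9 None
```

The headset is laid out and handed in at 51.9 s of the 104 s allowed. The row runs cup, large lower bearing, small upper bearing, top cover with the spacer on it, and stem with the top cap on its clamp.

**Row:** From the top camera the five centres are about (624,165), (629,86), (635,6), (642,-74) and (647,-152). Gaps are 78–80 mm and everything is within about 1 mm of a straight line.

**Top cap:** Its bolt head measured (646.9,-151.9) against a clamp bore centre of (647.2,-151.8).

**Spacer:** It looks upright and centred in the side picture. The numeric fits of black on black scattered by 3 mm or so, so I relied on the picture and on the held and cover positions agreeing to within 1 mm before release.

**Left alone:** Cup and stem give the same fits as at the start, though the stem was last fitted before the cap went on. The jar and mallet look unmoved. My picture-difference check on them was inconclusive, because brightness changed across the whole image.

**What disagreed:**
- **Fingertip height:** The tips sit about 20 mm above the reported TCP, not 17 mm below it as stated. I set grasp heights by camera and touch instead.
- **Cameras:** The wrist and top cameras differed by 1–2 mm, most at the stem.

I viewed 16 pictures, two over the budget of 14.

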